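Fit the amber filter glass to the lamp head and screw its retaining ring down

TASK

Take the amber filter glass from the rack, gently lower it into the round pocket of the tilted lamp head until it lies fully home, and let go. Then swing the gate that carries the retaining ring over it as far as it goes, and screw the ring down clockwise until it is snug on the glass. Leave the green and blue filters in the rack and do not disturb the other things on the bench.

Things in the scene. Friction and masses are not known exactly. Their poses are not given: they have to be found in the camera images.
- amber_center (a point): Centre (half-way up) of the filter to fit: a 62 mm diameter, 24 mm thick round disc, black mount with an amber glass face 53 mm across and an amber stripe round its edge, 0.15 kg. z is the disc's axis. It lies flat in one of the rack's three recesses and stands 18 mm out of it.
- rack: White fixed rack, 300 x 100 x 14 mm, long along its x; origin at the centre of its underside on the bench. Three round recesses 65 mm wide and 6 mm deep at x = -95, 0, +95 mm on its centre line hold the three filters in any order.
- cell: Tilted lamp head: white 100 mm square block on a grey lamp house. Origin: centre of the pocket's floor. z: pocket axis, outward, 25 degrees from vertical, leaning to the robot; x: up the slope, away from the robot; y: level, to the left. Pocket 66 mm wide, 9 mm deep, 3 mm chamfer (block face at z = 9 mm). A seated filter fills z = 0 to 24 mm. Gate pivot post at x = 95 mm, y = 0, top at z = 44 mm.
- gate (a joint): Swing of the flat aluminium gate about the pivot post (axis parallel to the cell's z), rad. 0 = closed at its stop, ring coaxial with the pocket; grows to 2.0 as it swings out to the cell's +y side. Stays where left (friction 0.3 N m). Gate plate at z = 30 to 38 mm of the cell frame. At angle g the ring's axis is at x = 95 - 95 cos g, y = 95 sin g mm in the cell frame.
- gate_peg (a point): Point on the gate's red handle peg, a round peg 14 mm in diameter, parallel to the cell's z, at z = 38 to 72 mm of the cell frame; this point is at z = 61 mm. It lies 157 mm from the pivot axis, 62 mm beyond the ring's axis: at gate angle g it is at x = 95 - 157 cos g, y = 157 sin g mm in the cell frame.
- ring_grip (a point): Point on the ring's axis, half-way up its knurled dark head (60 mm outside diameter, 24 mm tall, 48 mm bore), which stands above the gate plate. Fully up, this point is at z = 55 mm of the cell frame and the head's lower edge 5 mm above the plate; it sinks 2.5 mm per rad of turn. z is the ring's axis.
- ring (a joint): Turn of the retaining ring, rad: 0 = fully up, grows clockwise (looking into the pocket). Coarse thread, 2.5 mm down per rad; starts between 0 and 0.7. With the gate closed over a seated filter it meets the filter at about 2.0 rad and has a hard stop at 2.25 rad. Friction 0.1 N m; it stays where left.
- carrier: The brass threaded sleeve under the ring's head, 56 mm outside diameter, that presses on the filter; origin at its lower end on the axis.
- amber: The amber filter itself; origin at the centre of its underside (12 mm below its centre).
- green_center (a point): Centre of the green filter, same size as the amber one; stays in the rack.
- blue_center (a point): Centre of the blue filter, same size; stays in the rack.
- beaker_mid (a point): Middle of a loose glass beaker, 72 mm wide, 85 mm tall.
- washbottle_mid (a point): Middle of a loose white wash bottle with a red cap, 66 mm wide, 160 mm tall.
- jar_mid (a point): Middle of a loose amber jar, 60 mm wide, 90 mm tall.
- dish_mid (a point): Middle of a loose white dish, 90 mm wide, 30 mm tall.
- spatula_grip (a point): Grip of a loose blue spatula, 190 mm long, lying on the bench.
Not all that is in view belongs to the job. There is more than one size of the amber; the job needs the largest.

How it is judged:
On the way, in this order (a step that is already met when the one before it is completed fails the run):
1. The amber filter lies fully home in the pocket, released, with the gate still open (z of amber_center in the frame of cell between 0.01 and 0.0135 m and x of amber_center in the frame of cell between -0.0035 and 0.0035 m and y of amber_center in the frame of cell between -0.0035 and 0.0035 m and angle between the z axis of amber_center and the z axis of cell, either way round below 0.05 rad and contact force between the fingers and amber below 0.1 N and value of joint gate above 0.7 rad), for 0.2 s.
2. The gate is swung over the seated filter to its stop (z of amber_center in the frame of cell between 0.01 and 0.0135 m and x of amber_center in the frame of cell between -0.0035 and 0.0035 m and y of amber_center in the frame of cell between -0.0035 and 0.0035 m and angle between the z axis of amber_center and the z axis of cell, either way round below 0.05 rad and value of joint gate below 0.06 rad and value of joint ring below 1.9 rad), for 0.2 s.
3. The ring is screwed down snug on the filter (z of amber_center in the frame of cell between 0.01 and 0.0135 m and x of amber_center in the frame of cell between -0.0035 and 0.0035 m and y of amber_center in the frame of cell between -0.0035 and 0.0035 m and angle between the z axis of amber_center and the z axis of cell, either way round below 0.05 rad and value of joint gate below 0.06 rad and value of joint ring above 2 rad and contact force between carrier and amber above 1.5 N), for 0.2 s.
At the end, for the whole second after the job is handed in: The amber filter lies in the pocket (centre within 3.5 mm of the axis each way, 10 to 13.5 mm above the floor, axis within 0.05 rad), the gate is within 0.06 rad of its stop, the ring is turned beyond 2.0 rad and presses on the filter with more than 1.5 N, and all is at rest (all of step 3 and linear speed of amber below 0.02 m/s and velocity of joint each of gate, ring below 0.05 rad/s); the robot touches nothing.
It fails at once if the green or blue filter is moved more than 20 mm (distance of any of green_center, blue_center from where it was at the start of the episode above 0.02 m).
It fails at once if another thing on the bench is moved more than 20 mm (distance of any of beaker_mid, washbottle_mid, jar_mid, dish_mid, spatula_grip from where it was at the start of the episode above 0.02 m).
It fails at once if the amber filter is dropped or slammed into the head (faster than 0.5 m/s within 60 mm of the pocket) (distance between amber_center and cell below 0.06 m and linear speed of amber above 0.5 m/s).
It also fails if it takes over 72 s, if anything falls off the work surface, if the arm or the gripper's body presses on something with over 40 N, if the wrist force passes 120 N, or if a joint passes its speed limit or range.

ROBOT

A 6-joint arm with a two-finger parallel gripper is mounted at the origin on the work surface. World frame = base frame: x ahead of the robot, y to its left, z up, the work surface at z = 0. Lengths are in m, angles in rad, forces in N, time in s.
With the tool pointing down it reaches from about 0.375 to 0.925 m from the base axis. Payload 5.7 kg.
Tool frame: the origin (TCP) lies between the finger pads; the fingertips stand 11 mm ahead of it and the grasp point (between the pads) lies 8 mm behind it; x points along the fingers, y is the direction in which the jaws open and shut, and the axes are right-handed (so a half turn about x gives the same grasp; the last joint's range is limited). The gripper opens to 85 mm and grips with 20 to 120 N. Pads are 22 mm wide; open, the fingers measure 114 mm over their backs; the gripper's body (76 mm by 85 mm) begins 54 mm behind the grasp point. The pads swing forward as they close: fully open they stand 13 mm farther back than shut.
Start: joints at [-1.291, 0.359, 1.51, -0, 1.272, -0.115], TCP at [0.231, -0.554, 0.242] pointing down, gripper open.
Joint ranges: [-2.97, 2.97], [-1.01, 2.36], [0.21, 2.38], [-0.96, 4.11], [0.2, 2.71], [-2.98, 2.98]. Speed limits (rad/s): [2.39, 2.39, 3.14, 3.14, 3.14, 3.14].

INTERFACE

Orientations are given as a rotation vector (axis times angle).
In Python, from cell import arm, viewer gives the robot as it stands.
- The arm moves only by the shell command python3 -m crank 'ROWS'. ROWS is JSON, a list that holds one entry, the list of rows, each a list of 7 numbers: the turn, a rotation vector about the tool's x, y, z in degrees, then the shift along the tool's x, y, z in cm, then the finger opening in cm, from 0 to 8.54. A call has exactly 5 rows; each row shifts and turns the commanded pose from where the row before left it, along the tool's axes as they then stand; what a row does not reach is not made up. A row lasts 1/10 s, in which the tool goes at most 50 mm and 8.59 degrees, less where a joint would pass 70% of its speed; a pose out of reach is approached as far as the arm can. A call is refused whole if a number of a shift passes 5 or a number of a turn 8.59, either way. A call with a gripper value outside its range is refused whole. The fingers move at their own pace and stop on an object; the grip force is fixed at half the most. Time passes only in rows, so rows that do not move let the fingers close, or fill a call up. It gives the time, the measured TCP pose, the force and the opening at its end, in the units of the state.
- arm.get_obs(): the state, without advancing time (a new reading comes with each control period).
- viewer.read_camera(name): name is "scene" or "top"; returns a dict with "pixels" (384x512x3 uint8, blue, green, red), "fx", "fy", "cx", "cy" (pixels), "distortion" ([k1, k2, p1, p2, k3] as OpenCV has them; the pictures are not rectified), "pose" (4x4, takes a point from camera to world coordinates). Camera axes: x right, y down, z forward; pixel columns grow to the right and rows downward; lengths in m; the calibration is good to about 2 mm. A picture is of the moment at which its call begins. There is no depth.
- arm.close_job(): hands the job in, once; it reports no verdict.
Trained networks look in the newest picture that a camera, given by its name, has taken for a name from the list of things; names that differ only in an ending like _2 or _b are one class to them, and where a whole thing is asked for, a point or a joint stands for the part that bears it (a point fixed in the world has none). Each returns a list of dicts, best first, with "score" (0 to 1); they miss things now and then, are a little off and sometimes report something else, mostly with a low value. They report only what shows in the picture. A call takes as long as a camera call. They do not tell look-alikes from the thing itself.
- viewer.search_frame(camera, thing): "rect" ([left, top, right, bottom] in pixels, round what is visible of it).
The state is a dict: "t": time; "joint_pos": joint angles; "dq": joint speeds; "joint_efforts": joint torques, N m; "tool_pos": TCP position; "ee_rot": TCP orientation; "wrist_force": force on the tool from outside, world axes, zero at the start; "moment": the same for the moment, N m; "width": finger opening in m.
Only numpy, scipy, OpenCV 4.12 (cv2) and the standard library are available. Lean on these libraries where they do the work, as an engineer would, in place of code of your own. Each camera call takes 0.05 s, during which the arm holds its last target.

## Working session

There is one attempt and no reset: what is moved stays moved. The work goes in short steps, Python scripts to look and compute and a shell command to move; the robot and the scene stay as the last step left them, time stands still between calls to the robot, and variables do not carry over. Pictures are saved under pics/ and viewed, and the job is handed in when it is done.

```bash
ls -la; mkdir -p pics; cat > h.py <<'E'
import numpy as np,cv2
from cell import arm,viewer
from scipy.spatial.transform import Rotation as R
def snap(n,fn):
    d=viewer.read_camera(n); cv2.imwrite('pics/'+fn,d['pixels']); return d
E
python3 - <<'E'
from h import *
print(arm.get_obs())
for n in ('scene','top'):
    d=snap(n,n+'0.png'); print(n,{k:v for k,v in d.items() if k!='pixels'})
    for t in ['amber_center','green_center','blue_center','rack','cell','gate','gate_peg','ring_grip','ring','carrier','amber','beaker_mid','washbottle_mid','jar_mid','dish_mid','spatula_grip']:
        print(t,[(r['score'],[int(x) for x in r['rect']]) for r in viewer.search_frame(n,t)][:3])
print(arm.get_obs()['t'])
E
```

```text
total 12
drwxr-xr-x  3 agent agent 4096 Dec  7 08:33 .
drwxr-xr-x 23 root  root  4096 Dec  7 08:33 ..
drwxr-xr-x  2 agent agent 4096 Dec  7 08:33 pics
{'t': 0.0, 'joint_pos': array([-1.29105775e+00,  3.59531461e-01,  1.51141737e+00,  3.10971094e-05,
        1.27249020e+00, -1.15098455e-01]), 'dq': array([-0.00076181,  0.00108805, -0.00079393,  0.0012618 , -0.00055666,
       -0.00084762]), 'joint_efforts': array([ 6.80097310e-04, -5.27602386e+01, -2.78620040e+01,  4.63780907e-05,
        1.29873111e-02,  2.14773991e-06]), 'tool_pos': array([ 0.23061895, -0.55320924,  0.24144354]), 'ee_rot': array([ 2.00533231,  0.40301396, -2.00558225]), 'wrist_force': array([ 0.73428975, -0.56345369, -0.228662  ]), 'moment': array([-0.02211128, -0.01310202,  0.028494  ]), 'width': 0.08518569571305536}
scene {'fx': 397.1137503417467, 'fy': 397.1137503417467, 'cx': 258.3429483306247, 'cy': 195.23503574751007, 'distortion': array([-0.03449081,  0.        ,  0.        ,  0.        ,  0.        ]), 'pose': array([[ 0.20738334,  0.82307868, -0.52870941,  1.04319607],
       [ 0.97818956, -0.16799938,  0.1
[... 1659 characters left out ...]
 218])]
rack [(0.81, [308, 165, 353, 260]), (0.33, [188, 178, 212, 199]), (0.3, [187, 178, 211, 201])]
cell [(0.73, [174, 160, 257, 218])]
gate [(0.66, [173, 164, 235, 204])]
gate_peg [(0.86, [175, 161, 237, 203]), (0.42, [189, 179, 210, 201])]
ring_grip [(0.47, [188, 178, 210, 199])]
ring [(0.5, [190, 175, 212, 199])]
carrier [(0.63, [189, 177, 209, 201])]
amber [(0.72, [362, 238, 380, 252]), (0.62, [325, 229, 346, 248]), (0.58, [175, 161, 258, 219])]
beaker_mid [(0.94, [273, 127, 299, 158])]
washbottle_mid [(0.89, [105, 149, 136, 179])]
jar_mid [(0.68, [319, 129, 339, 149]), (0.2, [188, 173, 207, 199])]
dish_mid [(0.92, [187, 239, 215, 269])]
spatula_grip [(0.86, [109, 236, 165, 279])]
1.7
```

View images.

```bash
python3 - <<'E'
import cv2
a=cv2.imread('pics/scene0.png');b=cv2.imread('pics/top0.png')
cv2.imwrite('pics/sc_crop.png',cv2.resize(a[130:330,90:450],None,fx=2.2,fy=2.2,interpolation=cv2.INTER_CUBIC))
cv2.imwrite('pics/tp_crop.png',cv2.resize(b[110:290,90:390],None,fx=2.6,fy=2.6,interpolation=cv2.INTER_CUBIC))
E
```

```text
(no output)
```

View pics/sc_crop.png

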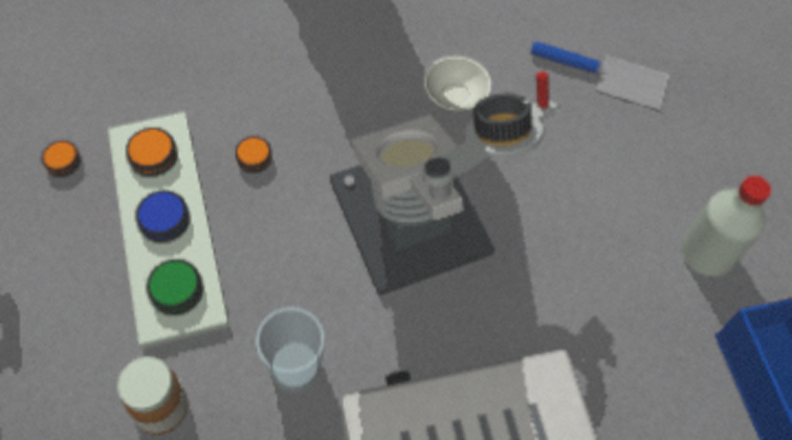

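View pics/tp_crop.png

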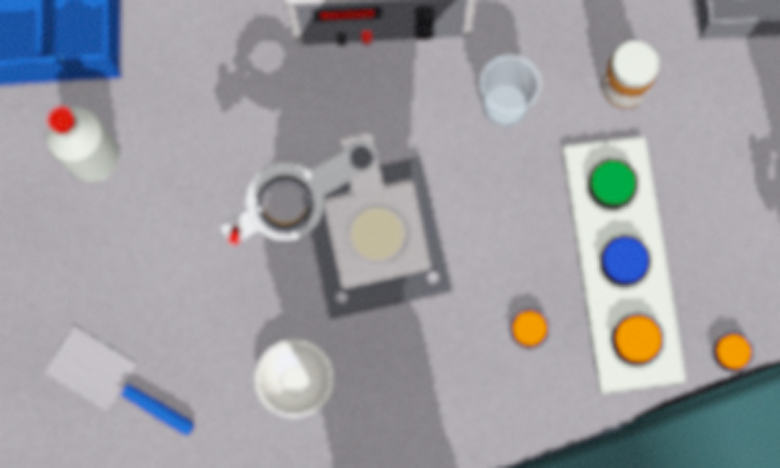

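```bash
python3 - <<'E'
import cv2
a=cv2.imread('pics/scene0.png');b=cv2.imread('pics/top0.png')
cv2.imwrite('pics/sc_c.png',cv2.resize(a[155:265,235:345],None,fx=5.4,fy=5.4,interpolation=cv2.INTER_CUBIC))
cv2.imwrite('pics/tp_c.png',cv2.resize(b[155:240,165:270],None,fx=7,fy=7,interpolation=cv2.INTER_CUBIC))
for nm,im in (('scene',a),('top',b)):
    hsv=cv2.cvtColor(im,cv2.COLOR_BGR2HSV)
    for c,(lo,hi) in {'amber':((8,160,120),(22,255,255)),'green':((50,120,60),(80,255,255)),'blue':((108,120,80),(125,255,255)),'red':((0,150,90),(4,255,255)),'red2':((172,150,90),(180,255,255)),'yellow':((18,40,100),(35,150,255))}.items():
        m=cv2.inRange(hsv,lo,hi); n,l,s,ce=cv2.connectedComponentsWithStats(m)
        for i in range(1,n):
            if s[i,4]>12: print(nm,c,s[i],ce[i].round(2))
E
```

```text
scene amber [148 189  20  16 249] [157.71 196.54]
scene amber [198 193  14  12 135] [204.42 198.32]
scene amber [110 195  14  12 132] [116.56 200.23]
scene green [158 249  21  20 327] [168.16 258.23]
scene blue [332 149  30  14 169] [346.25 155.45]
scene blue [153 218  20  17 284] [162.67 225.99]
scene blue [ 416  252   96   94 6192] [468.27 298.43]
scene blue [ 61 374  14  10 111] [ 67.9  379.25]
scene red [334 163   5  15  49] [336.1  169.61]
scene red [427 210  13  13 120] [432.92 215.76]
scene yellow [387   0  44  19 384] [408.98   8.7 ]
scene yellow [451  15  12  12  74] [456.58  20.08]
scene yellow [470  44  34  28 247] [487.99  59.06]
scene yellow [313 182  11   3  24] [317.96 182.83]
scene yellow [309 193  20   4  34] [318.76 194.71]
scene yellow [264 194  23  12 202] [274.8  199.18]
top amber [409  86  17  13 155] [416.07  92.15]
top amber [325 140  11   6  17] [329.24 143.41]
top amber [287 230  13  13 136] [293.18 235.85]
top amber [326 232  18  17 248] [334.83 240.06]
top amber [365 239  14  13 138] [371.49 244.88]
top green [317 172  17  17 232] [325.24 180.03]
top blue [381  79   8   9  53] [384.4   83.04]
top blue [418  78   9   9  34] [422.15  82.03]
top blue [  51   85   85   59 1502] [ 94.2  116.89]
top blue [ 79  91  25  43 402] [ 87.02 118.21]
top blue [118  91  12   5  22] [123.5   93.36]
top blue [322 201  17  18 248] [330.04 209.77]
top blue [137 258  27  19  80] [150.4  267.02]
top red [213 114  21   3  44] [223.68 115.16]
top red [109 151   9  10  68] [113.19 155.74]
top yellow [226 191  18  18 255] [234.49 199.47]
```

View pics/sc_c.png

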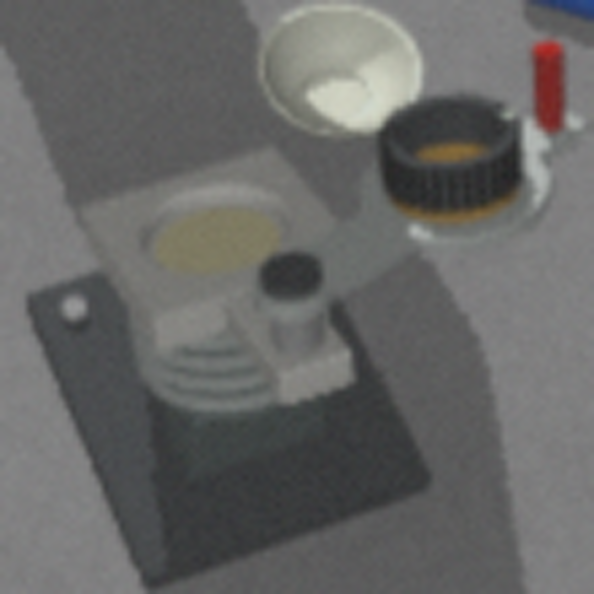

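View pics/tp_c.png

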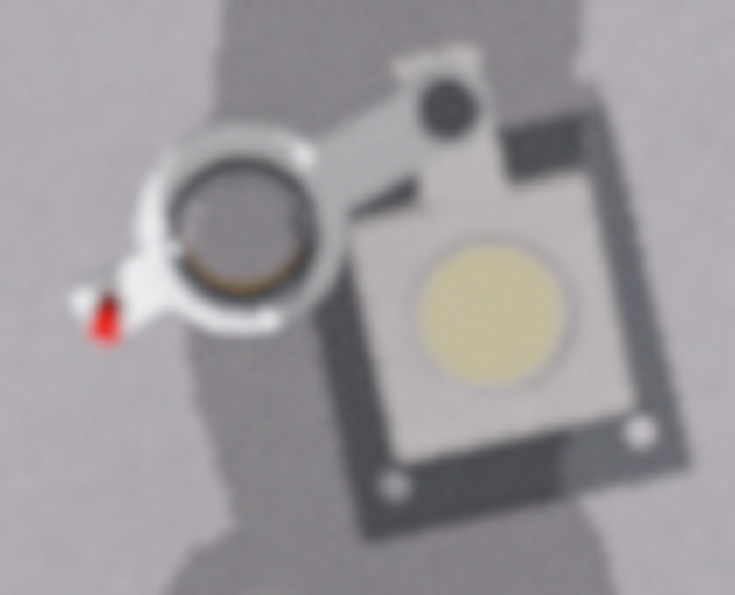

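```bash
cat >> h.py <<'E'
import json
CAM={}
def loadcam():
    for n in ('scene','top'):
        d=viewer.read_camera(n); CAM[n]={k:np.array(v) for k,v in d.items() if k!='pixels'}
def proj(n,P):
    c=CAM[n];T=np.linalg.inv(c['pose']);K=np.array([[c['fx'],0,c['cx']],[0,c['fy'],c['cy']],[0,0,1]],float)
    rv=cv2.Rodrigues(T[:3,:3])[0]
    return cv2.projectPoints(np.asarray(P,float).reshape(-1,1,3),rv,T[:3,3],K,c['distortion'])[0][:,0]
def ray(n,uv):
    c=CAM[n];K=np.array([[c['fx'],0,c['cx']],[0,c['fy'],c['cy']],[0,0,1]],float)
    p=cv2.undistortPoints(np.array(uv,float).reshape(1,1,2),K,c['distortion'])[0,0]
    d=c['pose'][:3,:3]@np.array([p[0],p[1],1]);return c['pose'][:3,3],d/np.linalg.norm(d)
def tri(a,b):
    A=[];B=[]
    for n,uv in (('scene',a),('top',b)):
        o,d=ray(n,uv);M=np.eye(3)-np.outer(d,d);A.append(M);B.append(M@o)
    x=np.linalg.solve(sum(A),sum(B));return x,[proj(n,x)[0]-uv for n,uv in (('scene',a),('top',b))]
def cellR(yaw,tilt=np.deg2rad(25)):
    # x up slope away from robot: yaw about world z, z tilted back toward -x
    return R.from_euler('z',yaw)*R.from_euler('y',-tilt)
E
python3 - <<'E'
from h import *
from scipy.optimize import least_squares
loadcam()
import pickle;pickle.dump(CAM,open('cam.pkl','wb'))
np.set_printoptions(precision=4,suppress=True)
for n,a,b in (('amber',(157.71,196.54),(334.83,240.06)),('green',(168.16,258.23),(325.24,180.03)),('blue',(162.67,225.99),(330.04,209.77)),('sm1',(204.42,198.32),(293.18,235.85)),('sm2',(116.56,200.23),(371.49,244.88))):
    print(n,*tri(a,b))
S=lambda u,v:np.array([235+(u+.5)/5.4-.5,155+(v+.5)/5.4-.5]);T=lambda u,v:np.array([165+(u+.5)/7-.5,155+(v+.5)/7-.5])
for n,a,b in (('post',S(291,276),T(447,108)),('peg',S(548,47),T(104,333)),('floor',(274.8,199.18),(234.49,199.47))):
    print(n,*tri(a,b))
pts=[('top','c',(50,50),T(350+233,172)),('top','c',(50,50),T(583,172))]
obs=[]
obs+= [('top',lambda g:(.05,.05,.009),T(350,215)),('top',lambda g:(.05,-.05,.009),T(583,172)),('top',lambda g:(-.05,-.05,.009),T(636,408)),('top',lambda g:(-.05,.05,.009),T(398,462))]
obs+= [('scene',lambda g:(-.05,-.05,.009),S(82,208)),('scene',lambda g:(-.05,.05,.009),S(272,150))]
obs+= [('top',lambda g:(.095,0,.044),T(447,108)),('scene',lambda g:(.095,0,.044),S(291,276))]
obs+= [('top',lambda g:(0,0,0),np.array((234.49,199.47))),('scene',lambda g:(0,0,0.0),np.array((274.8,199.18)))]
obs+= [(n,lambda g:(.095-.157*np.cos(g),.157*np.sin(g),.072),p) for n,p in (('top',T(104,333)),('scene',S(548,47)))]
def f(p):
    Rm=cellR(p[3]);r=[]
    for n,l,uv in obs:
        r.append(proj(n,p[:3]+Rm.apply(l(p[4])))[0]-uv)
    return np.array(r).ravel()
s=least_squares(f,[.5,.05,.1,0.1,1.0],loss='soft_l1',f_scale=.7)
print(s.x);print(s.fun.reshape(-1,2))
np.save('cell.npy',s.x)
E
```

```text
amber [ 0.4122 -0.2563  0.0314] [array([ 0.543, -0.015]), array([ 0.4817, -0.0174])]
green [ 0.6015 -0.2444  0.0304] [array([ 0.593 , -0.0352]), array([ 0.4686, -0.0167])]
blue [ 0.5066 -0.2505  0.0303] [array([ 0.5565, -0.0241]), array([ 0.4666, -0.0171])]
sm1 [ 0.4345 -0.1316  0.0174] [array([ 0.4201, -0.0112]), array([0.38  , 0.0156])]
sm2 [ 0.3917 -0.3717  0.0171] [array([ 0.5641, -0.0172]), array([ 0.4873, -0.0484])]
post [0.6057 0.0522 0.1927] [array([ 0.2919, -0.006 ]), array([0.2314, 0.0445])]
peg [0.5201 0.1897 0.2037] [array([ 0.0822, -0.0028]), array([0.0686, 0.0191])]
floor [0.5372 0.0406 0.1176] [array([ 0.3458, -0.0079]), array([0.2935, 0.0483])]
[0.538  0.0409 0.1168 0.174  1.2405]
[[-0.5136  1.9643]
 [ 0.3347  0.3099]
 [-0.1016 -0.384 ]
 [ 0.3209 -0.313 ]
 [-0.272   0.0925]
 [ 0.3072 -0.9394]
 [ 0.0467  0.0748]
 [ 0.4786 -1.4773]
 [ 0.1697 -0.1571]
 [ 0.5356  0.3781]
 [ 0.5186 -0.3237]
 [-0.2843  1.2992]]
```

```bash
cat > ov.py <<'E'
from h import *
import pickle,sys
CAM.update(pickle.load(open('cam.pkl','rb')))
def overlay(imgs,p,g,ring,out,box={'scene':(235,155,110,110,5.4),'top':(165,155,105,85,7)}):
    Rm=cellR(p[3]);t=np.linspace(0,2*np.pi,80)
    def circ(x,y,z,r): return np.c_[x+r*np.cos(t),y+r*np.sin(t),0*t+z]
    rx,ry=.095-.095*np.cos(g),.095*np.sin(g);h=.055-.0025*ring
    px,py=.095-.157*np.cos(g),.157*np.sin(g)
    L=[(circ(0,0,.009,.036),(0,255,0)),(circ(0,0,0,.033),(0,255,255)),(np.array([(a,b,.009) for a,b in((.05,.05),(.05,-.05),(-.05,-.05),(-.05,.05),(.05,.05))]),(255,0,0)),
     (circ(.095,0,.044,.012),(255,255,0)),(circ(rx,ry,h+.012,.030),(255,0,255)),(circ(rx,ry,h+.012,.024),(255,0,255)),(circ(rx,ry,h-.012,.030),(180,0,180)),(circ(px,py,.072,.007),(0,0,0)),(circ(px,py,.038,.007),(0,0,0))]
    for n,(x0,y0,w,hh,s) in box.items():
        im=cv2.resize(imgs[n][y0:y0+hh,x0:x0+w],None,fx=s,fy=s,interpolation=cv2.INTER_CUBIC)
        for P,c in L:
            q=(proj(n,p[:3]+Rm.apply(P))-[x0,y0]+.5)*s-.5
            cv2.polylines(im,[np.round(q*8).astype(int)],False,c,1,cv2.LINE_AA,3)
        cv2.imwrite('pics/%s_%s.png'%(out,n),im)
if __name__=='__main__':
    p=np.load('cell.npy')
    overlay({n:cv2.imread('pics/%s0.png'%n) for n in ('scene','top')},p,p[4],0.3,'ov0')
E
python3 ov.py
```

```text
(no output)
```

View pics/ov0_scene.png

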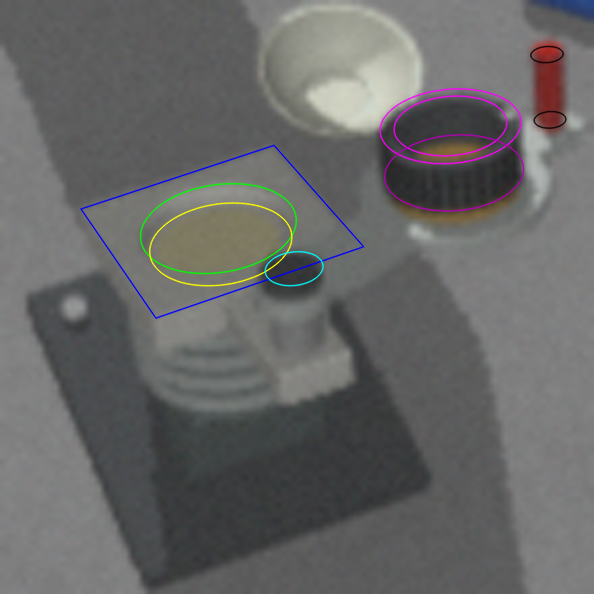

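View pics/ov0_top.png

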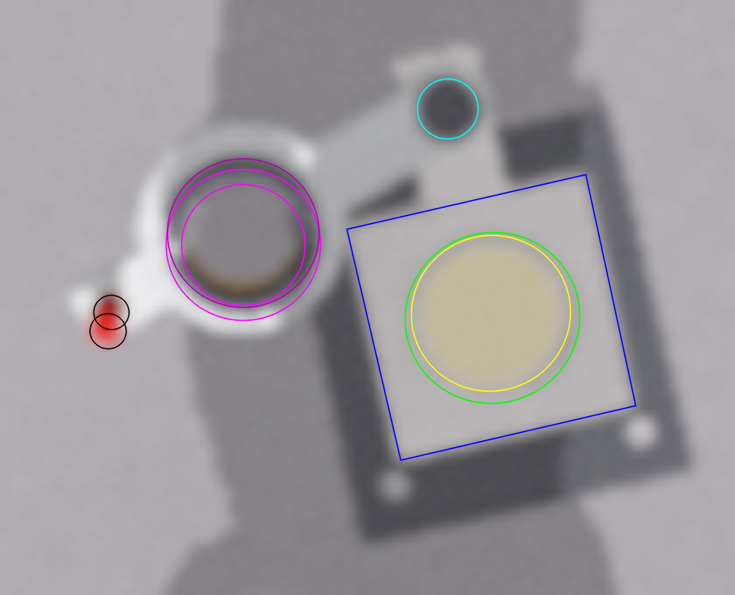

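```bash
cat >> h.py <<'E'
np.set_printoptions(precision=4,suppress=True)
import os
CELL=np.load('cell.npy') if os.path.exists('cell.npy') else None
def toolR(x,y):
    x=np.array(x,float);x/=np.linalg.norm(x);y=np.array(y,float);y-=x*(x@y);y/=np.linalg.norm(y)
    return R.from_matrix(np.c_[x,y,np.cross(x,y)])
def cpt(l): return CELL[:3]+cellR(CELL[3]).apply(l)
def cellTool(jawdeg):  # tool x = -cell z, jaw axis at angle jawdeg from cell x, in cell frame
    C=cellR(CELL[3]);a=np.deg2rad(jawdeg)
    return toolR(C.apply([0,0,-1]),C.apply([np.cos(a),np.sin(a),0]))
def plan(P,Rt,o=None):
    o=o or arm.get_obs();Rc=R.from_rotvec(o['ee_rot'])
    print('t',o['t'],'pos',o['tool_pos'],'q',o['joint_pos'],'w',o['width'],'F',o['wrist_force'])
    print('turn deg',np.rad2deg((Rc.inv()*Rt).as_rotvec()),'shift cm (cur tool)',Rc.inv().apply(P-o['tool_pos'])*100,'shift cm (target tool)',Rt.inv().apply(P-o['tool_pos'])*100)
E
python3 - <<'E'
from h import *
o=arm.get_obs();print(R.from_rotvec(o['ee_rot']).as_matrix())
a=np.deg2rad(3.6)
for s in (1,-1): plan(np.array([.4122,-.2563,.12]),toolR([0,0,-1],[-s*np.sin(a),s*np.cos(a),0]),o)
for j in (90,-90):print(cellTool(j).as_matrix())
E
```

```text
[[-0.      0.3846 -0.9231]
 [ 0.0001 -0.9231 -0.3846]
 [-1.     -0.0001 -0.    ]]
t 1.8 pos [ 0.2308 -0.5538  0.2423] q [-1.2911  0.3588  1.5104 -0.      1.2725 -0.1151] w 0.08553222868953468 F [0.7189 0.2711 0.3802]
turn deg [-160.9802   -0.0073    0.0006] shift cm (cur tool) [ 12.2296 -20.4833 -28.192 ] shift cm (target tool) [12.2276 28.5537 19.9772]
t 1.8 pos [ 0.2308 -0.5538  0.2423] q [-1.2911  0.3588  1.5104 -0.      1.2725 -0.1151] w 0.08553222868953468 F [0.7189 0.2711 0.3802]
turn deg [19.0198  0.0004  0.0052] shift cm (cur tool) [ 12.2296 -20.4833 -28.192 ] shift cm (target tool) [ 12.2276 -28.5537 -19.9772]
[[ 0.4162 -0.1731  0.8926]
 [ 0.0732  0.9849  0.1569]
 [-0.9063  0.      0.4226]]
[[ 0.4162  0.1731 -0.8926]
 [ 0.0732 -0.9849 -0.1569]
 [-0.9063  0.     -0.4226]]
```

```bash
python3 -m crank '[[[0,0,0,0,-2.9,-4.0,8.5],[0,0,0,0,-2.9,-4.0,8.5],[0,0,0,0,-2.9,-4.0,8.5],[0,0,0,0,-2.9,-4.0,8.5],[0,0,0,0,-2.9,-4.0,8.5]]]'
python3 -m crank '[[[0,0,0,0,-2.9,-4.0,8.5],[0,0,0,0,-2.9,-4.0,8.5],[6.3,0,0,4,0,0,8.5],[6.3,0,0,4,0,0,8.5],[6.4,0,0,2,0,0,8.5]]]'
python3 - <<'E'
from h import *
a=np.deg2rad(3.6)
plan(np.array([.4122,-.2563,.06]),toolR([0,0,-1],[np.sin(a),-np.cos(a),0]))
E
```

```text
t: 2.3
tool_pos: [0.3603, -0.3414, 0.2425]
ee_rot: [2.005, 0.4, -2.005]
wrist_force: [0.2, -0.5, -0.1]
width: 0.0851
t: 2.8
tool_pos: [0.4103, -0.257, 0.14]
ee_rot: [2.189, 0.068, -2.194]
wrist_force: [-0.3, 0.6, 0.3]
width: 0.0851
t 2.8 pos [ 0.4103 -0.257   0.14  ] q [-0.7023  0.3228  1.8717 -0.      0.9501  0.8081] w 0.08508377826683151 F [-0.301   0.5545  0.2666]
turn deg [-0.1394  0.1263  0.1192] shift cm (cur tool) [ 7.9989 -0.0382 -0.2119] shift cm (target tool) [ 7.9992 -0.0544 -0.1944]
```

```bash
python3 -m crank '[[[0,0,0,3,0,-0.2,8.5],[0,0,0,2.5,0,0,8.5],[0,0,0,1.5,0,0,8.5],[0,0,0,0,0,0,8.5],[0,0,0,0,0,0,8.5]]]'
python3 - <<'E'
from h import *
a=np.deg2rad(3.6)
d=snap('scene','s1.png');cv2.imwrite('pics/s1c.png',cv2.resize(d['pixels'][140:300,90:250],None,fx=4,fy=4,interpolation=cv2.INTER_CUBIC)[:600])
d=snap('top','t1.png');cv2.imwrite('pics/t1c.png',cv2.resize(d['pixels'][150:290,250:400],None,fx=4,fy=4,interpolation=cv2.INTER_CUBIC))
plan(np.array([.4122,-.2563,.028]),toolR([0,0,-1],[np.sin(a),-np.cos(a),0]))
E
```

```text
t: 3.3
tool_pos: [0.4133, -0.2587, 0.0725]
ee_rot: [2.189, 0.069, -2.19]
wrist_force: [0.5, -0.9, -0.3]
width: 0.0851
t 3.4 pos [ 0.4139 -0.2592  0.0733] q [-0.7011  0.4326  1.9254  0.0001  0.7818  0.8064] w 0.08529872479995931 F [-0.3437 -0.5124  0.0894]
turn deg [ 0.02   -0.0786 -0.0702] shift cm (cur tool) [ 4.527  -0.3052  0.1534] shift cm (target tool) [ 4.5276 -0.2996  0.1473]
```

View pics/s1c.png

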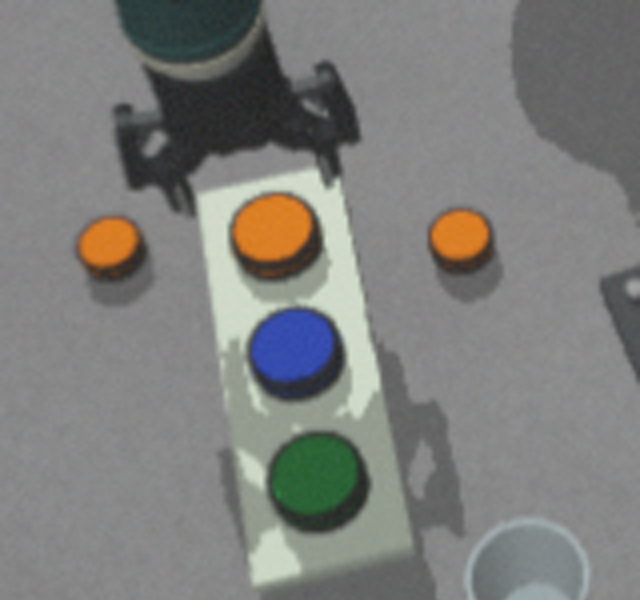

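View pics/t1c.png

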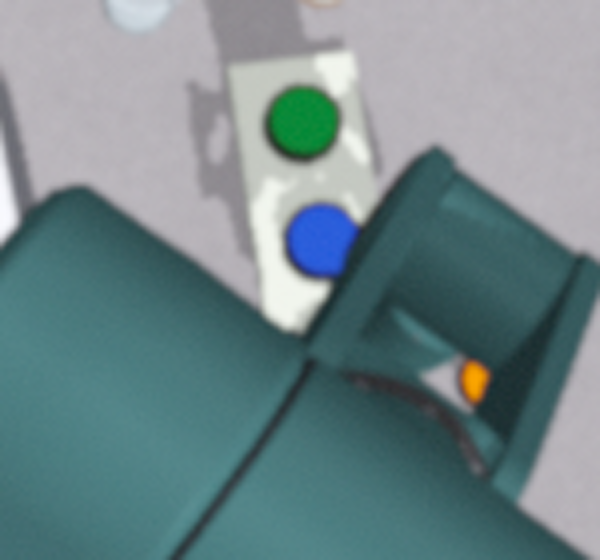

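```bash
python3 -m crank '[[[0,0,0,0,0,0,8.5],[0,0,0,0,0,0,8.5],[0,0,0,0,0,0,8.5],[0,0,0,0,0,0,8.5],[0,0,0,0,0,0,8.5]]]'
python3 - <<'E'
from h import *
import pickle;CAM.update(pickle.load(open('cam.pkl','rb')))
o=arm.get_obs();print(o['tool_pos'],o['t'],o['joint_pos'])
Rc=R.from_rotvec(o['ee_rot'])
for tip in (-.002,.011):
  for s in (-1,1):
    for k in (.0425,.057):
      q=proj('scene',o['tool_pos']+Rc.apply([tip,s*k,0]))[0];print(tip,s*k,(q-[90,140]+.5)*4)
E
```

```text
t: 3.9
tool_pos: [0.4132, -0.2586, 0.0724]
ee_rot: [2.189, 0.069, -2.189]
wrist_force: [0.7, 1.1, -0.8]
width: 0.0847
[ 0.4132 -0.2586  0.0724] 3.9 [-0.7012  0.4338  1.9266  0.0001  0.7811  0.8064]
-0.002 -0.0425 [322.2688 181.1643]
-0.002 -0.057 [343.7884 176.4933]
-0.002 0.0425 [194.5668 208.9158]
-0.002 0.057 [172.5223 213.7122]
0.011 -0.0425 [325.6259 192.0287]
0.011 -0.057 [346.9214 187.3844]
0.011 0.0425 [199.2682 219.6153]
0.011 0.057 [177.4579 224.382 ]
```

```bash
python3 -m crank '[[[0,0,0,1.6,-0.23,0.1,8.5],[0,0,0,1.5,0,0,8.5],[0,0,0,1.5,0,0,8.5],[0,0,0,0,0,0,8.5],[0,0,0,0,0,0,8.5]]]'
python3 -m crank '[[[0,0,0,0,0,0,8.5],[0,0,0,0,0,0,5],[0,0,0,0,0,0,5],[0,0,0,0,0,0,5],[0,0,0,0,0,0,5]]]'
python3 -m crank '[[[0,0,0,0,0,0,5],[0,0,0,0,0,0,5],[0,0,0,0,0,0,5],[0,0,0,0,0,0,5],[0,0,0,0,0,0,5]]]'
```

```text
t: 4.4
tool_pos: [0.4118, -0.2562, 0.0263]
ee_rot: [2.189, 0.07, -2.19]
wrist_force: [0.0, 0.0, 0.4]
width: 0.085
t: 4.9
tool_pos: [0.4126, -0.2571, 0.0276]
ee_rot: [2.19, 0.068, -2.187]
wrist_force: [-2.7, -0.3, 11.0]
width: 0.0596
t: 5.4
tool_pos: [0.4125, -0.2571, 0.0276]
ee_rot: [2.19, 0.068, -2.187]
wrist_force: [-2.2, -0.9, 10.8]
width: 0.0595
```

```bash
python3 -m crank '[[[0,0,0,-1,0,0,5],[0,0,0,-2,0,0,5],[0,0,0,-4,0,0,5],[0,0,0,-4,0,0,5],[0,0,0,-4,0,0,5]]]'
python3 -m crank '[[[0,0,0,-4,0,0,5],[0,0,0,-2,0,0,5],[0,0,0,0,0,0,5],[0,0,0,0,0,0,5],[0,0,0,0,0,0,5]]]'
python3 - <<'E'
from h import *
import pickle;CAM.update(pickle.load(open('cam.pkl','rb')))
d=snap('scene','s2.png');o=arm.get_obs();print(o['tool_pos'],o['width'],o['wrist_force'],o['ee_rot'])
c=proj('scene',o['tool_pos'])[0].astype(int);print(c)
im=cv2.resize(d['pixels'][c[1]-45:c[1]+45,c[0]-50:c[0]+50],None,fx=6.5,fy=6.5,interpolation=cv2.INTER_CUBIC);cv2.imwrite('pics/s2c.png',im)
Rc=R.from_rotvec(o['ee_rot']);t=np.linspace(0,6.2832,60)
for off in (-.006,.018): # top/bottom of disc along tool x
    P=o['tool_pos']+Rc.apply(np.c_[0*t+off,.031*np.cos(t),.031*np.sin(t)])
    q=(proj('scene',P)-[c[0]-50,c[1]-45]+.5)*6.5-.5
    cv2.polylines(im,[q.round().astype(int)],True,(255,0,255),1)
cv2.imwrite('pics/s2o.png',im)
E
```

```text
t: 5.9
tool_pos: [0.4113, -0.2556, 0.1781]
ee_rot: [2.189, 0.07, -2.191]
wrist_force: [-0.2, -0.4, -2.1]
width: 0.0595
t: 6.4
tool_pos: [0.4109, -0.2554, 0.2348]
ee_rot: [2.188, 0.072, -2.193]
wrist_force: [-0.3, 0.1, -2.2]
width: 0.0595
[ 0.4108 -0.2554  0.2346] 0.05926559014772546 [-0.5761  0.1824 -2.2917] [ 2.1876  0.072  -2.1936]
[141 148]
```

View pics/s2c.png

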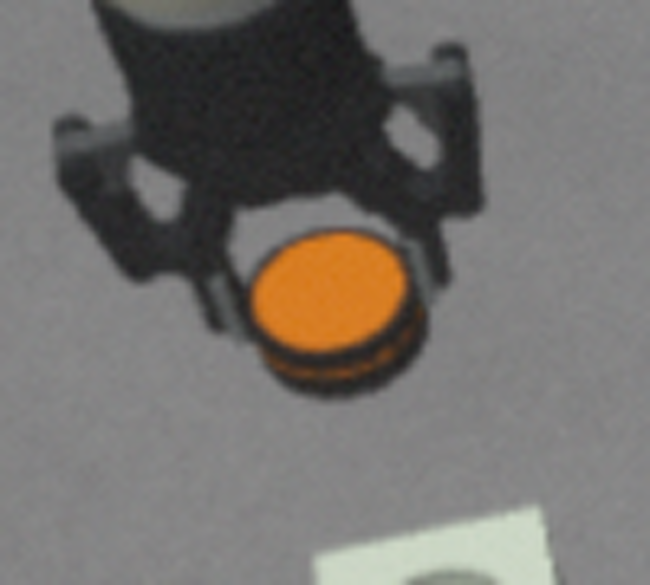

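View pics/s2o.png

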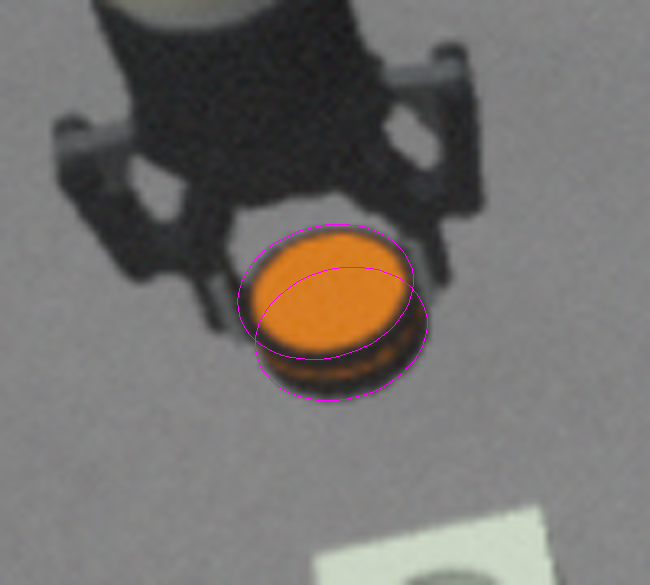

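```bash
python3 - <<'E'
from h import *
import pickle;CAM.update(pickle.load(open('cam.pkl','rb')))
o=arm.get_obs();Rc=R.from_rotvec(o['ee_rot']);c=(141,148)
for tip in (.006,.011):
  for y in (.031,.045,-.031,-.045):
    print(tip,y,[((proj('scene',o['tool_pos']+Rc.apply([tip,y,z]))[0]-[c[0]-50,c[1]-45]+.5)*6.5).round() for z in (-.011,.011)])
# plan to above pocket
plan(cpt([0,0,.080]),cellTool(-90))
P=cpt([0,0,.02]);print(P,cpt([0,0,.08]))
E
```

```text
0.006 0.031 [array([250., 353.]), array([244., 307.])]
0.006 0.045 [array([210., 361.]), array([205., 315.])]
0.006 -0.031 [array([424., 317.]), array([416., 272.])]
0.006 -0.045 [array([463., 309.]), array([454., 264.])]
0.011 0.031 [array([254., 362.]), array([248., 315.])]
0.011 0.045 [array([214., 370.]), array([209., 323.])]
0.011 -0.031 [array([427., 326.]), array([419., 280.])]
0.011 -0.045 [array([465., 318.]), array([457., 273.])]
t 6.45 pos [ 0.4108 -0.2554  0.2346] q [-0.6992  0.2011  1.7607  0.0001  1.1836  0.8084] w 0.05926559014772546 F [-0.5761  0.1824 -2.2917]
turn deg [-6.2893 25.118  -1.2259] shift cm (cur tool) [  4.5724 -28.3869 -11.2094] shift cm (target tool) [ 10.1329 -26.9855 -11.022 ]
[0.5297 0.0395 0.135 ] [0.5047 0.0351 0.1894]
```

```bash
python3 -m crank '[[[0,0,0,0,-3,-1.2,5],[0,0,0,0,-4.2,-1.7,5],[0,0,0,0,-4.2,-1.7,5],[0,0,0,0,-4.2,-1.7,5],[0,0,0,0,-4.2,-1.7,5]]]'
python3 -m crank '[[[-1,4.1,-0.2,0,-4.2,-1.7,5],[-1.3,5.2,-0.25,0,-2.6,-1,5],[-1.3,5.2,-0.25,0,-1.0,-0.4,5],[-1.3,5.2,-0.25,0,0,0,5],[-1.3,5.2,-0.25,0,0,0,5]]]'
python3 - <<'E'
from h import *
plan(cpt([0,0,.075]),cellTool(-90))
E
```

```text
t: 6.95
tool_pos: [0.4787, -0.0518, 0.2348]
ee_rot: [2.187, 0.07, -2.193]
wrist_force: [0.5, -0.4, -2.7]
width: 0.0596
t: 7.45
tool_pos: [0.5033, 0.0272, 0.2364]
ee_rot: [2.561, 0.222, -1.633]
wrist_force: [0.9, -0.2, -1.8]
width: 0.0596
t 7.45 pos [0.5033 0.0272 0.2364] q [-0.1919  0.0417  2.0488  0.2466  0.6555  1.0376] w 0.05960895756543123 F [ 0.8919 -0.1521 -1.8075]
turn deg [ 0.1131  0.0567 -0.1304] shift cm (cur tool) [ 4.8816 -0.7632  1.7321] shift cm (target tool) [ 4.8816 -0.7487  1.7385]
```

```bash
python3 -m crank '[[[0,0,0,1.5,-0.4,0.9,5],[0,0,0,2,-0.4,0.9,5],[0,0,0,1.5,0,0,5],[0,0,0,0,0,0,5],[0,0,0,0,0,0,5]]]'
cat > chk.py <<'E'
from h import *
import pickle,sys
CAM.update(pickle.load(open('cam.pkl','rb')))
def chk(tag,z0=None,off=.0195):
    # overlay disc: held (tool frame) magenta, expected seated green
    o=arm.get_obs();Rc=R.from_rotvec(o['ee_rot']);t=np.linspace(0,6.2832,60);C=cellR(CELL[3])
    print('cell-frame TCP',C.inv().apply(o['tool_pos']-CELL[:3])*1000,'F',o['wrist_force'],'w',o['width'])
    for n,(x0,y0,w,h,s) in {'scene':(235,145,110,100,6),'top':(165,150,110,90,7)}.items():
        d=snap(n,tag+n+'.png');im=cv2.resize(d['pixels'][y0:y0+h,x0:x0+w],None,fx=s,fy=s,interpolation=cv2.INTER_CUBIC)
        for P,c in [(o['tool_pos']+Rc.apply(np.c_[0*t+f,.031*np.cos(t),.031*np.sin(t)]),(255,0,255)) for f in (off-.024,off)]+[(CELL[:3]+C.apply(np.c_[.036*np.cos(t),.036*np.sin(t),0*t+.009]),(0,255,0))]:
            q=(proj(n,P)-[x0,y0]+.5)*s-.5;cv2.polylines(im,[(q*8).round().astype(int)],True,c,1,cv2.LINE_AA,3)
        cv2.imwrite('pics/%s_%s.png'%(tag,n),im)
if __name__=='__main__': chk(sys.argv[1])
E
python3 chk.py c1
```

```text
t: 7.95
tool_pos: [0.5069, 0.035, 0.1838]
ee_rot: [2.56, 0.22, -1.638]
wrist_force: [0.4, 0.6, -1.7]
width: 0.0594
cell-frame TCP [-0.3808 -0.4614 74.048 ] F [ 0.4358  0.6216 -1.6882] w 0.059410627198909174
```

View pics/c1_scene.png

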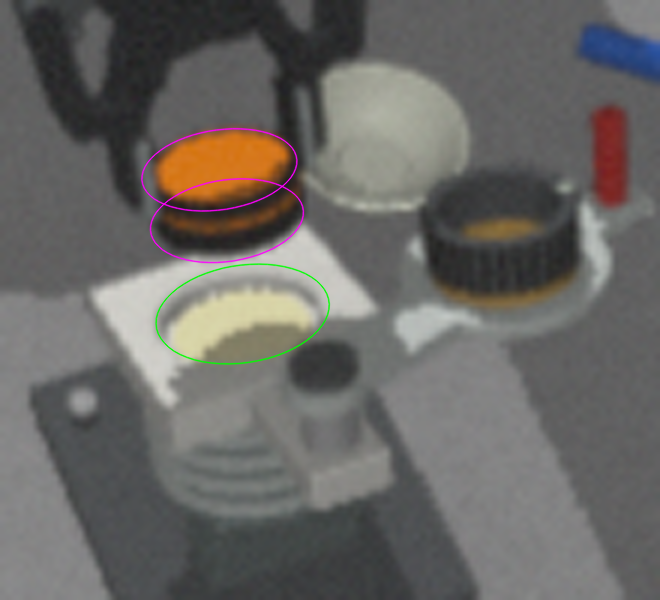

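View pics/c1_top.png

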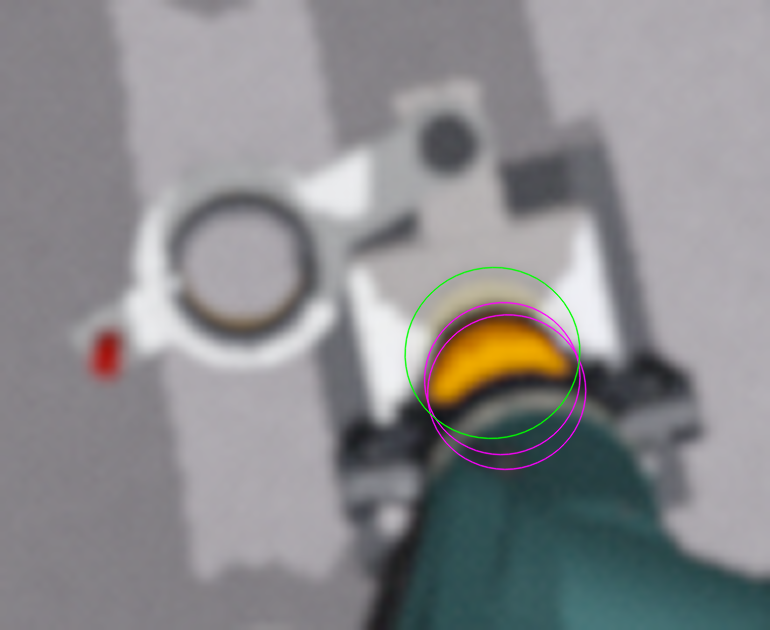

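```bash
python3 -m crank '[[[0,0,0,1.2,-0.05,-0.04,5],[0,0,0,1.5,0,0,5],[0,0,0,1.0,0,0,5],[0,0,0,0.4,0,0,5],[0,0,0,0,0,0,5]]]'
python3 -m crank '[[[0,0,0,0.2,0,0,5],[0,0,0,0.2,0,0,5],[0,0,0,0.2,0,0,5],[0,0,0,0,0,0,5],[0,0,0,0,0,0,5]]]'
python3 chk.py c2
```

```text
t: 8.55
tool_pos: [0.525, 0.0384, 0.1476]
ee_rot: [2.561, 0.219, -1.635]
wrist_force: [0.3, -0.4, -1.7]
width: 0.0597
t: 9.05
tool_pos: [0.5275, 0.0387, 0.1424]
ee_rot: [2.562, 0.219, -1.634]
wrist_force: [0.4, 0.4, -2.6]
width: 0.0595
cell-frame TCP [ 1.0784 -0.369  27.7105] F [ 0.4443  0.4008 -2.5747] w 0.05952479858132536
```

View pics/c2_scene.png

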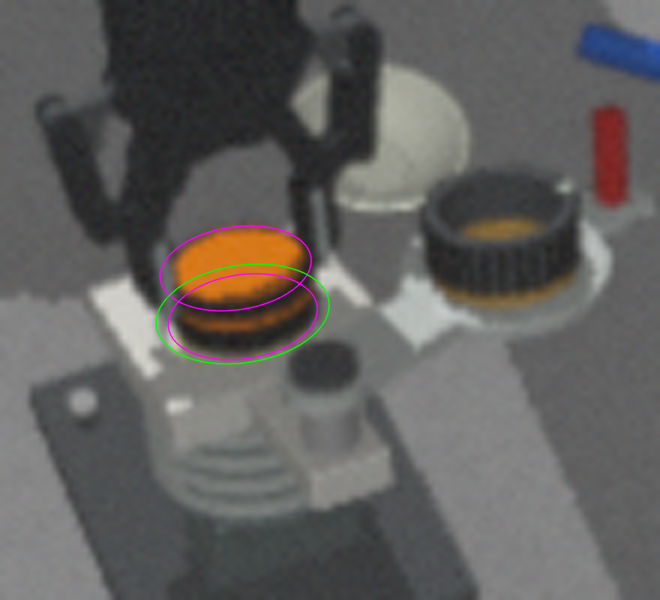

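```bash
python3 -m crank '[[[0,0,0,0.1,-0.03,0.08,5],[0,0,0,0.15,0,0,5],[0,0,0,0.15,0,0,5],[0,0,0,0,0,0,5],[0,0,0,0,0,0,5]]]'
python3 - <<'E'
from h import *
o=arm.get_obs();print(cellR(CELL[3]).inv().apply(o['tool_pos']-CELL[:3])*1000,o['wrist_force'])
E
python3 -m crank '[[[0,0,0,0.1,0,0,5],[0,0,0,0.1,0,0,5],[0,0,0,0.1,0,0,5],[0,0,0,0,0,0,5],[0,0,0,0,0,0,5]]]'
python3 - <<'E'
from h import *
o=arm.get_obs();print(cellR(CELL[3]).inv().apply(o['tool_pos']-CELL[:3])*1000,o['wrist_force'])
E
```

```text
t: 9.65
tool_pos: [0.528, 0.0391, 0.138]
ee_rot: [2.561, 0.219, -1.635]
wrist_force: [-1.8, -3.2, -2.7]
width: 0.0598
[-0.2923 -0.1011 23.512 ] [-1.811  -3.1839 -2.7039]
t: 10.15
tool_pos: [0.5295, 0.0391, 0.1355]
ee_rot: [2.561, 0.219, -1.635]
wrist_force: [-2.0, -4.7, -2.1]
width: 0.0598
[-0.0333 -0.3523 20.5673] [-2.0243 -4.7237 -2.0703]
```

```bash
python3 -m crank '[[[0,0,0,0,0.1,0.03,5],[0,0,0,0.05,0,0,5],[0,0,0,0.05,0,0,5],[0,0,0,0,0,0,5],[0,0,0,0,0,0,5]]]'
python3 chk.py c3
```

```text
t: 10.65
tool_pos: [0.5302, 0.0385, 0.1347]
ee_rot: [2.562, 0.219, -1.634]
wrist_force: [0.4, 0.6, -1.6]
width: 0.0595
cell-frame TCP [ 0.2016 -1.0369 19.6481] F [ 0.4087  0.6344 -1.5594] w 0.05948341937796427
```

View pics/c3_scene.png

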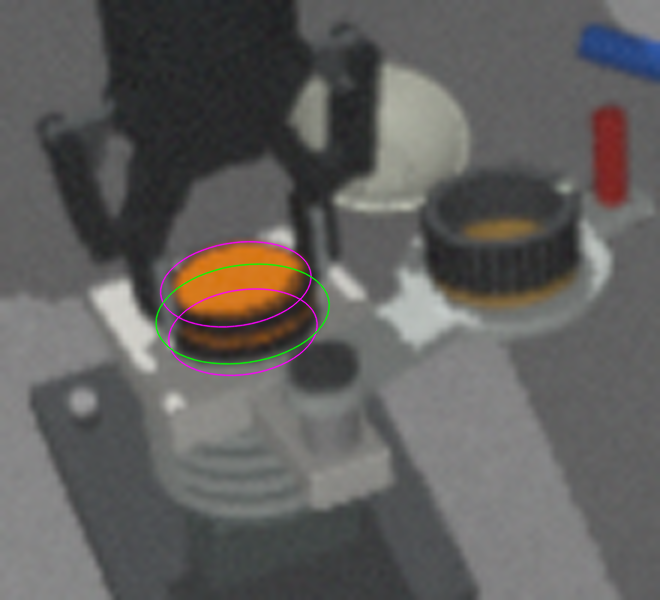

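View pics/c3_top.png

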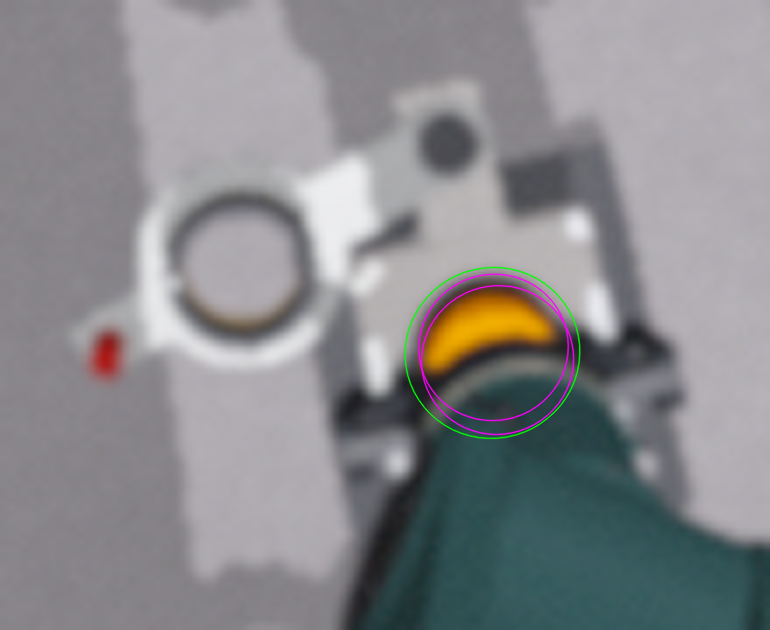

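```bash
python3 -m crank '[[[0,0,0,0.05,0,0,5],[0,0,0,0.05,0,0,5],[0,0,0,0,0,0,5],[0,0,0,0,0,0,5],[0,0,0,0,0,0,5]]]'
python3 - <<'E'
from h import *
o=arm.get_obs();print(cellR(CELL[3]).inv().apply(o['tool_pos']-CELL[:3])*1000,cellR(CELL[3]).inv().apply(o['wrist_force']))
E
python3 -m crank '[[[0,0,0,0.05,0,0,5],[0,0,0,0.05,0,0,5],[0,0,0,0,0,0,5],[0,0,0,0,0,0,5],[0,0,0,0,0,0,5]]]'
python3 - <<'E'
from h import *
o=arm.get_obs();print(cellR(CELL[3]).inv().apply(o['tool_pos']-CELL[:3])*1000,cellR(CELL[3]).inv().apply(o['wrist_force']))
E
```

```text
t: 11.25
tool_pos: [0.5304, 0.0385, 0.1338]
ee_rot: [2.562, 0.219, -1.634]
wrist_force: [0.6, 1.0, -1.5]
width: 0.0594
[-0.0482 -1.1104 18.6815] [ 0.0135  0.9317 -1.7132]
t: 11.75
tool_pos: [0.5307, 0.0385, 0.133]
ee_rot: [2.562, 0.219, -1.634]
wrist_force: [-5.0, -1.4, 5.0]
width: 0.0594
[-0.0118 -1.129  17.8527] [-2.5739 -0.5154  6.7257]
```

```bash
python3 -m crank '[[[0,0,0,0,0,0,6.2],[0,0,0,0,0,0,6.8],[0,0,0,0,0,0,7.5],[0,0,0,0,0,0,8.2],[0,0,0,0,0,0,8.5]]]'
python3 -m crank '[[[0,0,0,-0.5,0,0,8.5],[0,0,0,-2.5,0,0,8.5],[0,0,0,-4,0,0,8.5],[0,0,0,-4,0,0,8.5],[0,0,0,-4,0,0,8.5]]]'
cat > look.py <<'E'
from h import *
import pickle,sys
CAM.update(pickle.load(open('cam.pkl','rb')))
def look(tag,dz=.024):
    t=np.linspace(0,6.2832,60);C=cellR(CELL[3])
    for n,(x0,y0,w,h,s) in {'scene':(235,145,110,100,6),'top':(165,150,110,90,7)}.items():
        d=snap(n,tag+n+'.png');im=cv2.resize(d['pixels'][y0:y0+h,x0:x0+w],None,fx=s,fy=s,interpolation=cv2.INTER_CUBIC)
        hsv=cv2.cvtColor(d['pixels'],cv2.COLOR_BGR2HSV);m=cv2.inRange(hsv,(8,160,100),(22,255,255));nn,l,st,ce=cv2.connectedComponentsWithStats(m)
        for i in range(1,nn):
            if st[i,4]>20 and x0<ce[i][0]<x0+w and y0<ce[i][1]<y0+h: print(n,st[i],ce[i])
        for P,c in [(CELL[:3]+C.apply(np.c_[r*np.cos(t),r*np.sin(t),0*t+z]),cc) for r,z,cc in ((.036,.009,(0,255,0)),(.031,.024,(255,0,255)),(.0265,.024,(255,0,255)))]:
            q=(proj(n,P)-[x0,y0]+.5)*s-.5;cv2.polylines(im,[(q*8).round().astype(int)],True,c,1,cv2.LINE_AA,3)
        print(n,'expected face centre',proj(n,cpt([0,0,.024])))
        cv2.imwrite('pics/%s_%s.png'%(tag,n),im)
look(sys.argv[1])
E
python3 look.py l1
```

```text
t: 12.25
tool_pos: [0.5309, 0.0385, 0.1329]
ee_rot: [2.562, 0.219, -1.634]
wrist_force: [0.5, -0.3, 0.3]
width: 0.0849
t: 12.75
tool_pos: [0.4672, 0.0279, 0.2702]
ee_rot: [2.561, 0.219, -1.635]
wrist_force: [1.2, 0.0, 0.3]
width: 0.0848
scene [264 186  22  13 212] [274.0047 192.0991]
scene expected face centre [[274.1273 191.588 ]]
top [226 191  19  19 285] [234.5825 200.2772]
top expected face centre [[235.2632 201.1236]]
```

View pics/l1_scene.png

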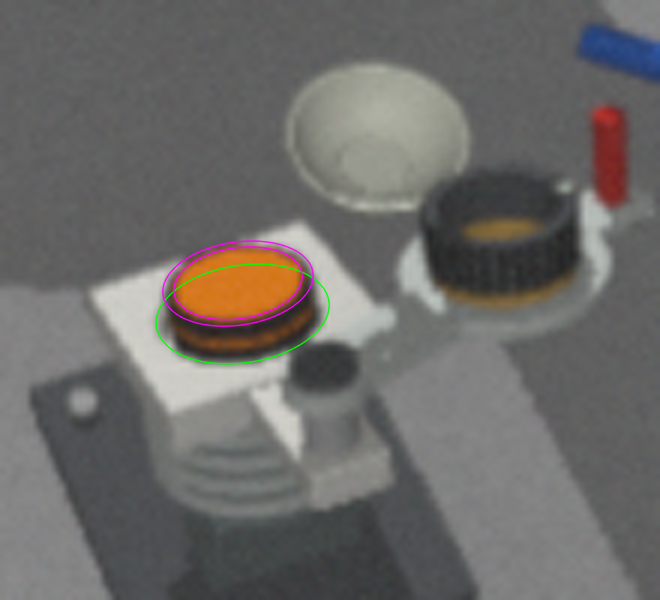

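View pics/l1_top.png

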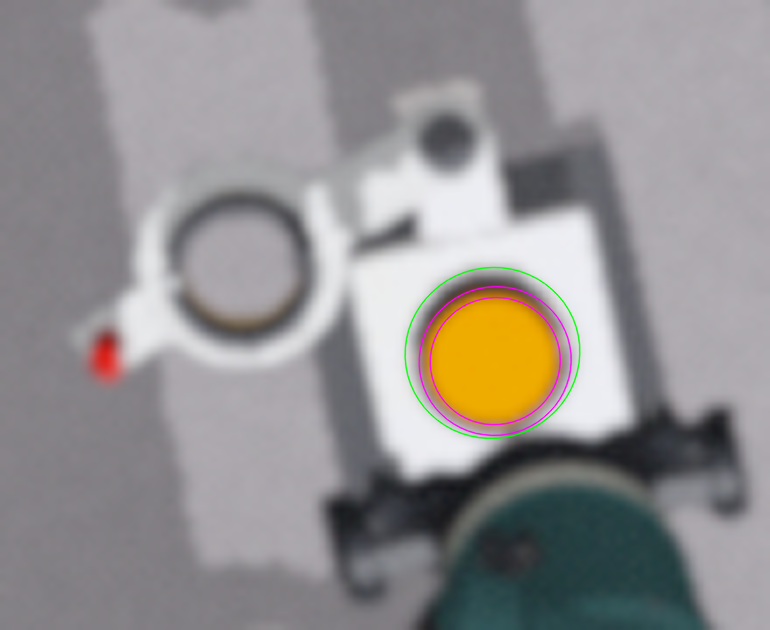

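```bash
python3 - <<'E'
from h import *
import pickle;CAM.update(pickle.load(open('cam.pkl','rb')))
C=cellR(CELL[3])
def c(P): return C.inv().apply(P-CELL[:3])*1000
S=lambda u,v:np.array([235+(u+.5)/6-.5,145+(v+.5)/6-.5]);T=lambda u,v:np.array([165+(u+.5)/7-.5,150+(v+.5)/7-.5])
print('face',c(tri((274.0,192.1),(234.58,200.28))[0]))
print('pegtop',c(tri(S(608,113),T(103,370))[0]),c([.5201,.1897,.2037]))
print('post',c([.6057,.0522,.1927]))
print(np.rad2deg(CELL[4]),CELL)
# ring: in scene bbox of head
print('ringtop',c(tri(S(499,197),T(243,268))[0]))
plan(cpt([.095-.157*np.cos(1.24),.157*np.sin(1.24),.14]),cellTool(-90))
for j in (19,71,-19,-109,161):
  print(j,end=' ');plan(cpt([.095-.157*np.cos(1.24),.157*np.sin(1.24),.11]),cellTool(j))
E
```

```text
face [ 2.2849  0.1372 23.7732]
pegtop [ 43.0997 150.0501  74.2784] [ 44.0838 149.6152  75.2724]
post [94.2672 -0.6289 39.7344]
71.07665950132863 [0.538  0.0409 0.1168 0.174  1.2405]
ringtop [69.2127 87.9995 70.3647]
t 12.85 pos [0.4694 0.0274 0.2743] q [-0.2102 -0.0736  2.052   0.2263  0.7591  1.0545] w 0.08472477432029682 F [ 1.3024 -0.9191  0.4685]
turn deg [ 0.054  -0.3916 -0.3881] shift cm (cur tool) [  3.1474 -15.0102  -4.0703] shift cm (target tool) [  3.2212 -14.9924  -4.0779]
19 t 12.85 pos [0.4694 0.0274 0.2743] q [-0.2102 -0.0736  2.052   0.2263  0.7591  1.0545] w 0.08472477432029682 F [ 1.3024 -0.9191  0.4685]
turn deg [-108.945     0.1034   -0.6358] shift cm (cur tool) [  6.1473 -15.0305  -4.0498] shift cm (target tool) [  6.2212   8.7368 -12.848 ]
71 t 12.85 pos [0.4694 0.0274 0.2743] q [-0.2102 -0.0736  2.052   0.2263  0.7591  1.0545] w 0.08472477432029682 F [ 1.3024 -0.9191  0.4685]
turn deg [-160.9443    0.4531   -0.6413] shift cm (cur tool) [  6.1473 -15.0305  -4.0498] shift cm (target tool) [ 6.2212 15.5033 -1.0253]
-19 t 12.85 pos [0.4694 0.0274 0.2743] q [-0.2102 -0.0736  2.052   0.2263  0.7591  1.0545] w 0.08472477432029682 F [ 1.3024 -0.9191  0.4685]
turn deg [-70.9454  -0.0997  -0.5797] shift cm (cur tool) [  6.1473 -15.0305  -4.0498] shift cm (target tool) [  6.2212  -1.0253 -15.5033]
-109 t 12.85 pos [0.4694 0.0274 0.2743] q [-0.2102 -0.0736  2.052   0.2263  0.7591  1.0545] w 0.08472477432029682 F [ 1.3024 -0.9191  0.4685]
turn deg [19.0539 -0.4524 -0.3196] shift cm (cur tool) [  6.1473 -15.0305  -4.0498] shift cm (target tool) [  6.2212 -15.5033   1.0253]
161 t 12.85 pos [0.4694 0.0274 0.2743] q [-0.2102 -0.0736  2.052   0.2263  0.7591  1.0545] w 0.08472477432029682 F [ 1.3024 -0.9191  0.4685]
turn deg [109.0531  -0.635    0.1092] shift cm (cur tool) [  6.1473 -15.0305  -4.0498] shift cm (target tool) [ 6.2212  1.0253 15.5033]
```

```bash
python3 -m crank '[[[0,0,0,0,-3.5,-1,4],[0,0,0,0,-4.5,-1.2,4],[0,0,0,0,-4.5,-1.2,4],[0,0,0,0,-2.5,-0.6,4],[8,0,0,0,0,0,4]]]'
python3 -m crank '[[[8,0,0,0,0,0,4],[8,0,0,0,0,0,4],[8,0,0,0,0,0,4],[8,0,0,0,0,0,4],[8,0,0,0,0,0,4]]]'
python3 -m crank '[[[8,0,0,0,0,0,4],[8,0,0,0,0,0,4],[7,0,0,0,0,0,4],[0,0,0,0,0,0,4],[0,0,0,0,0,0,4]]]'
python3 - <<'E'
from h import *
plan(cpt([.0438,.1492,.10]),cellTool(-161))
E
```

```text
t: 13.35
tool_pos: [0.4786, 0.1855, 0.2855]
ee_rot: [-2.625, -0.112, 1.682]
wrist_force: [-0.1, -0.3, -0.5]
width: 0.0398
t: 13.85
tool_pos: [0.478, 0.1821, 0.2845]
ee_rot: [-2.085, 0.409, 1.377]
wrist_force: [-0.5, -0.2, -0.4]
width: 0.04
t: 14.35
tool_pos: [0.4782, 0.1821, 0.2848]
ee_rot: [-1.762, 0.624, 1.185]
wrist_force: [-0.4, -0.9, 0.8]
width: 0.0404
t 14.35 pos [0.4782 0.1821 0.2848] q [ 0.2555 -0.0068  1.9564 -0.0544  0.7602  2.9203] w 0.04041680406021422 F [-0.3729 -0.932   0.7625]
turn deg [ 0.1777 -0.1347 -0.1851] shift cm (cur tool) [ 6.6793 -0.3949 -0.1331] shift cm (target tool) [ 6.6802 -0.3737 -0.1476]
```

```bash
python3 -m crank '[[[-8,0,0,0,0,0,4],[0,0,0,3,-0.35,-0.2,4],[0,0,0,3,0,0,4],[0,0,0,0,0,0,4],[0,0,0,0,0,0,4]]]'
python3 - <<'E'
from h import *
plan(cpt([.0438,.1492,.062]),cellTool(-153))
d=snap('scene','s5.png');im=d['pixels'][125:215,285:375];cv2.imwrite('pics/s5c.png',cv2.resize(im,None,fx=6.5,fy=6.5,interpolation=cv2.INTER_CUBIC))
E
```

```text
t: 14.85
tool_pos: [0.5064, 0.1866, 0.232]
ee_rot: [-1.876, 0.555, 1.255]
wrist_force: [-0.4, -0.7, 0.1]
width: 0.04
t 14.85 pos [0.5064 0.1866 0.232 ] q [ 0.2483  0.108   1.9854 -0.0596  0.6177  2.7851] w 0.04004004771158656 F [-0.3805 -0.669   0.0987]
turn deg [ 0.0773 -0.0755 -0.28  ] shift cm (cur tool) [ 4.4843 -0.0769  0.0072] shift cm (target tool) [ 4.4847 -0.055   0.0014]
```

View pics/s5c.png

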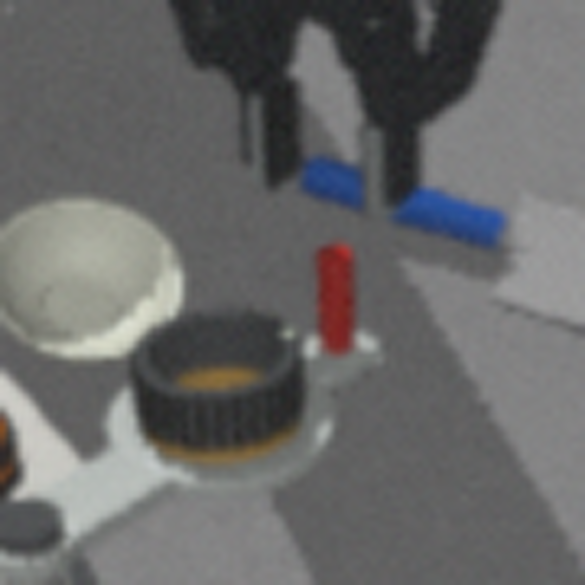

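```bash
python3 -m crank '[[[0,0,0,1.5,-0.05,0,4],[0,0,0,1.5,0,0,4],[0,0,0,1.4,0,0,4],[0,0,0,0,0,0,4],[0,0,0,0,0,0,4]]]'
python3 - <<'E'
from h import *
o=arm.get_obs();print(cellR(CELL[3]).inv().apply(o['tool_pos']-CELL[:3])*1000,o['joint_pos'])
d=snap('scene','s6.png');im=d['pixels'][125:215,285:375];cv2.imwrite('pics/s6c.png',cv2.resize(im,None,fx=6.5,fy=6.5,interpolation=cv2.INTER_CUBIC))
E
```

```text
t: 15.4
tool_pos: [0.5258, 0.1902, 0.194]
ee_rot: [-1.877, 0.553, 1.251]
wrist_force: [-0.3, -0.4, 0.6]
width: 0.0399
[ 45.1309 149.1229  64.0896] [ 0.2451  0.1935  2.001  -0.0676  0.5133  2.7935]
```

View pics/s6c.png

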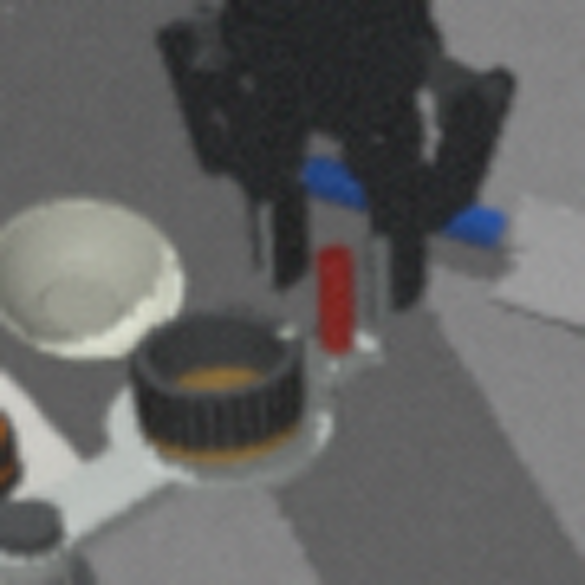

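```bash
python3 -m crank '[[[0,0,0,0.2,0,0,2.6],[0,0,0,0,2.2,0,2.6],[-4,0,0,0,0,0,2.6],[0,0,0,0,2.2,0,2.6],[-8,0,0,0,0,0,2.6]]]'
cat > g.py <<'E'
from h import *
o=arm.get_obs();p=cellR(CELL[3]).inv().apply(o['tool_pos']-CELL[:3])*1000
T=cellR(CELL[3]).inv()*R.from_rotvec(o['ee_rot']);y=T.apply([0,1,0])
print('t',o['t'],'cell',p,'g_tcp deg',np.rad2deg(np.arctan2(p[1],95-p[0])),'rad',np.hypot(p[1],95-p[0]),'jaw',np.rad2deg(np.arctan2(y[1],y[0])),'q',o['joint_pos'],'Fcell',cellR(CELL[3]).inv().apply(o['wrist_force']),o['width'])
E
python3 g.py
```

```text
t: 15.95
tool_pos: [0.4935, 0.1624, 0.1744]
ee_rot: [-2.048, 0.436, 1.356]
wrist_force: [-0.6, 0.2, 0.2]
width: 0.0263
t 15.95 cell [  3.6861 127.2794  61.7473] g_tcp deg 54.34325805403693 rad 156.64695670592195 jaw -140.90573485753828 q [ 0.1927  0.1732  2.0998 -0.0267  0.4361  2.5004] Fcell [-0.3935  0.3418  0.4527] 0.02630271603862353
```

```bash
python3 -m crank '[[[0,0,0,0,2.2,0,2.6],[-8,0,0,0,0,0,2.6],[0,0,0,0,2.2,0,2.6],[-8,0,0,0,0,0,2.6],[0,0,0,0,0,0,2.6]]]'
python3 g.py
python3 look.py l2
```

```text
t: 16.45
tool_pos: [0.4722, 0.1284, 0.162]
ee_rot: [-2.272, 0.257, 1.482]
wrist_force: [0.6, -0.5, 0.2]
width: 0.0262
t 16.45 cell [-25.8668  97.5306  61.913 ] g_tcp deg 38.900969093600835 rad 155.3093074973279 jaw -124.96374200999718 q [0.1051 0.1548 2.1773 0.0697 0.3752 2.0537] Fcell [ 0.5013 -0.6202 -0.0593] 0.026155637328492732
scene [264 186  21  13 207] [273.8599 192.1546]
scene expected face centre [[274.1273 191.588 ]]
top [228 191  17  19 256] [235.4805 200.3945]
top expected face centre [[235.2632 201.1236]]
```

View pics/l2_scene.png

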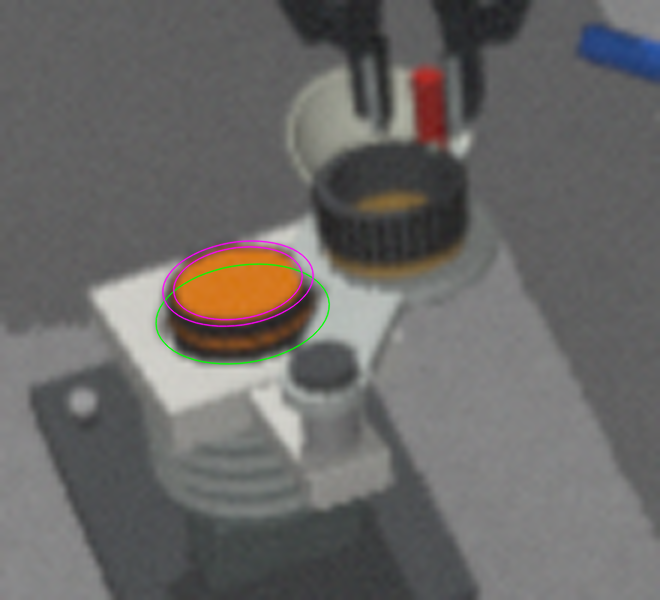

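```bash
python3 -m crank '[[[0,0,0,0,2.1,0.15,2.6],[-8,0,0,0,0,0,2.6],[0,0,0,0,2.1,0.05,2.6],[-8,0,0,0,0,0,2.6],[0,0,0,0,0,0,2.6]]]'
python3 g.py
```

```text
t: 17.05
tool_pos: [0.4578, 0.0906, 0.1521]
ee_rot: [-2.483, 0.054, 1.604]
wrist_force: [-0.1, 0.2, -0.0]
width: 0.0262
t 17.05 cell [-48.9249  62.7795  61.6627] g_tcp deg 23.566637949880484 rad 157.02114281230465 jaw -109.09917026941741 q [-0.0114  0.1452  2.2345  0.2244  0.3404  1.5238] Fcell [-0.0169  0.2526 -0.0022] 0.026218222602035626
```

```bash
python3 -m crank '[[[0,0,0,0,2.1,0.05,2.6],[-8,0,0,0,0,0,2.6],[0,0,0,0,1.6,0.05,2.6],[-8,0,0,0,0,0,2.6],[0,0,0,0,0,0,2.6]]]'
python3 g.py; python3 look.py l3
```

```text
t: 17.55
tool_pos: [0.4544, 0.0542, 0.1477]
ee_rot: [2.603, 0.176, -1.662]
wrist_force: [0.0, -0.1, -0.3]
width: 0.026
t 17.55 cell [-59.4735  27.5372  61.7258] g_tcp deg 10.10763991041044 rad 156.908714567258 jaw -93.19321050550523 q [-0.1324  0.1439  2.2571  0.376   0.3443  0.9916] Fcell [-0.1163 -0.132  -0.2795] 0.025986013294934537
scene expected face centre [[274.1273 191.588 ]]
top [226 197  11  14 118] [231.0169 203.2203]
top expected face centre [[235.2632 201.1236]]
```

View pics/l3_scene.png

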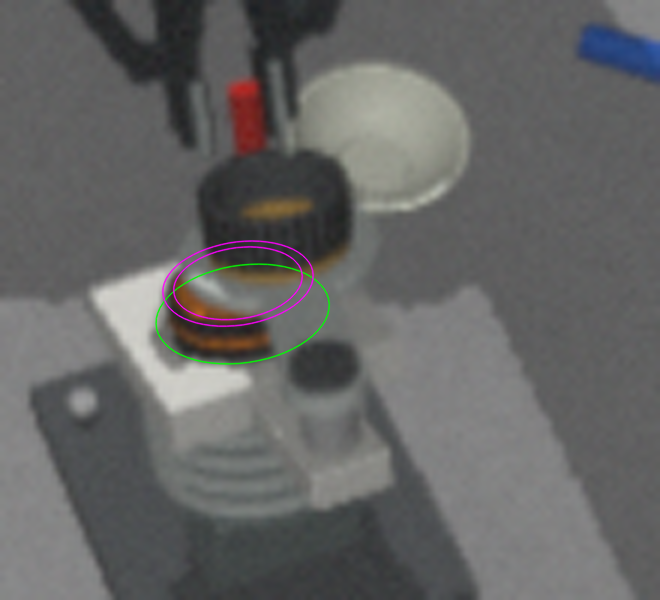

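```bash
python3 -m crank '[[[0,0,0,0,0.9,0,2.6],[0,0,0,0,0.9,0.02,2.6],[0,0,0,0,0.6,0,2.6],[0,0,0,0,0.4,0,2.6],[0,0,0,0,0,0,2.6]]]'
python3 g.py
python3 -m crank '[[[0,0,0,0,0.3,0,2.6],[0,0,0,0,0.2,0,2.6],[0,0,0,0,0.2,0,2.6],[0,0,0,0,0,0,2.6],[0,0,0,0,0,0,2.6]]]'
python3 g.py
```

```text
t: 18.15
tool_pos: [0.4569, 0.0266, 0.1466]
ee_rot: [2.601, 0.177, -1.664]
wrist_force: [-0.5, 0.8, -0.6]
width: 0.0259
t 18.15 cell [-62.0377  -0.104   61.7228] g_tcp deg -0.037950072546622866 rad 157.03769641273976 jaw -93.16112109785473 q [-0.2224  0.1481  2.2552  0.4601  0.3682  0.8302] Fcell [-0.5924  0.8865 -0.3868] 0.025904719014797305
t: 18.65
tool_pos: [0.4581, 0.0194, 0.1466]
ee_rot: [2.6, 0.178, -1.662]
wrist_force: [-1.1, 1.6, -1.4]
width: 0.0263
t 18.65 cell [-62.098   -7.3669  61.8093] g_tcp deg -2.6848411345745906 rad 157.2706358665427 jaw -93.03077991671381 q [-0.2444  0.1495  2.2535  0.4777  0.3744  0.7916] Fcell [-1.3772  1.725  -0.9318] 0.02633431456413138
```

```bash
python3 -m crank '[[[0,0,0,0,0.1,0,2.6],[0,0,0,0,0.1,0,2.6],[0,0,0,0,0.1,0,2.6],[0,0,0,0,0,0,2.6],[0,0,0,0,0,0,2.6]]]'
python3 g.py; python3 look.py l4
```

```text
t: 19.15
tool_pos: [0.458, 0.0187, 0.1466]
ee_rot: [2.601, 0.183, -1.665]
wrist_force: [3.1, 17.2, 0.2]
width: 0.0262
t 19.15 cell [-62.3117  -8.1021  61.828 ] g_tcp deg -2.948343918984152 rad 157.52016120514054 jaw -93.08212947092673 q [-0.2515  0.1501  2.2522  0.4883  0.3813  0.7763] Fcell [ 5.5751 16.4021 -2.4228] 0.026228779562243548
scene expected face centre [[274.1273 191.588 ]]
top [228 196  17  15 194] [235.8711 203.3969]
top expected face centre [[235.2632 201.1236]]
```

View pics/l4_scene.png

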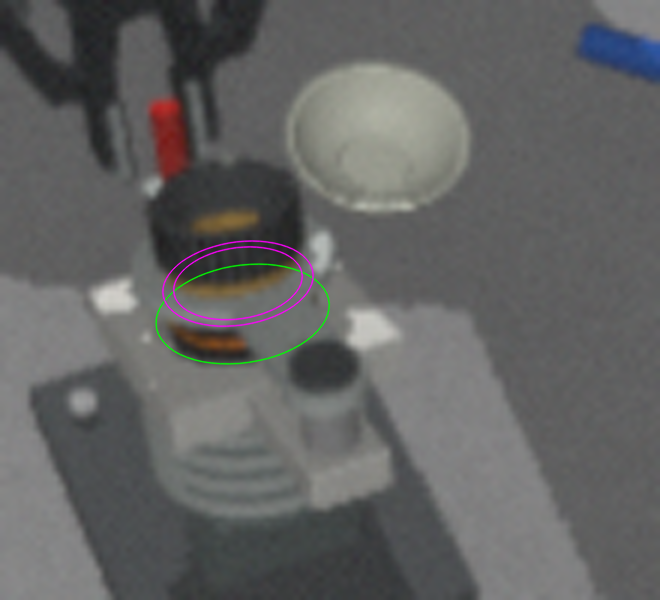

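View pics/l4_top.png

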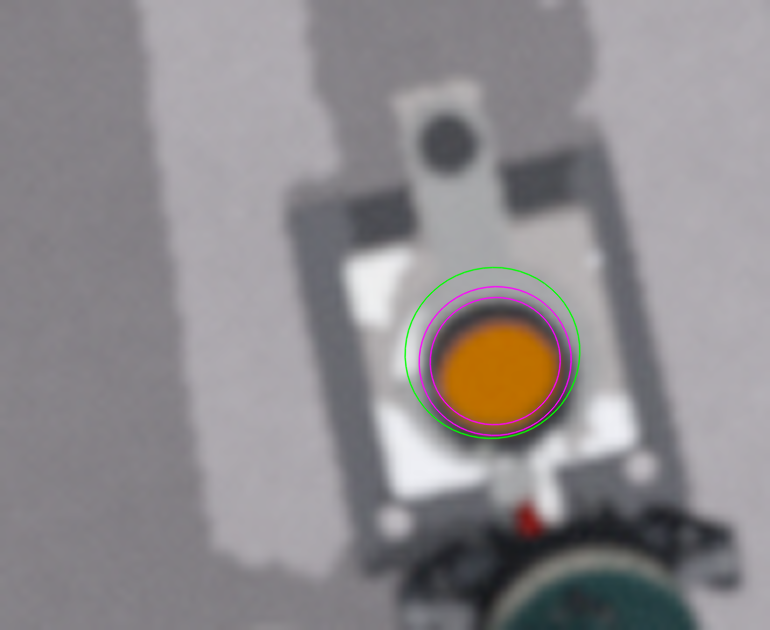

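```bash
python3 -m crank '[[[0,0,0,0,-0.3,0,2.6],[0,0,0,0,-0.4,0,2.6],[0,0,0,-1,0,0,2.6],[0,0,0,-2.5,0,0,2.6],[0,0,0,-3,0,0,2.6]]]'
python3 - <<'E'
from h import *
plan(cpt([0,-.0008,.115]),cellTool(-30))
E
python3 look.py l5
```

```text
t: 19.75
tool_pos: [0.4302, 0.0186, 0.2057]
ee_rot: [2.598, 0.178, -1.664]
wrist_force: [0.6, -0.5, 0.2]
width: 0.0257
t 19.75 pos [0.4302 0.0186 0.2057] q [-0.271  -0.0256  2.217   0.3308  0.5782  0.9355] w 0.025691300240058456 F [ 0.6308 -0.4767  0.2355]
turn deg [-63.0308   0.2576  -0.1098] shift cm (cur tool) [ 1.1851 -0.5833 -6.1957] shift cm (target tool) [ 1.2039  5.2565 -3.3242]
scene expected face centre [[274.1273 191.588 ]]
top [228 196  17  15 199] [235.8693 203.0955]
top expected face centre [[235.2632 201.1236]]
```

View pics/l5_scene.png

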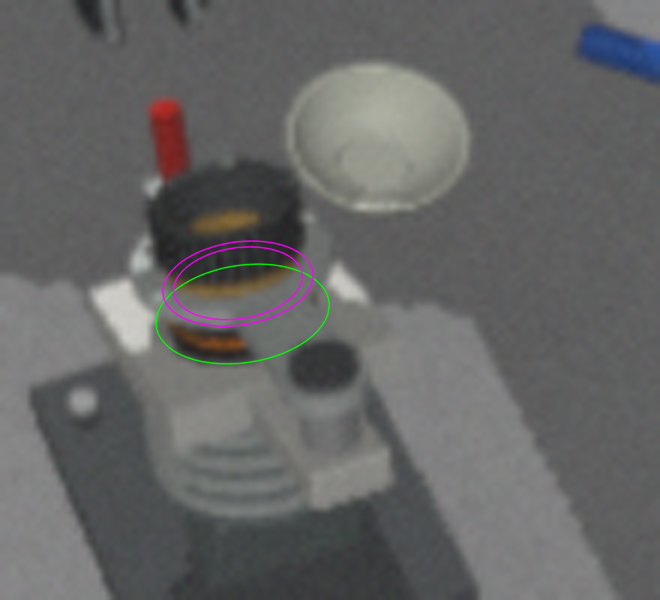

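View pics/l5_top.png

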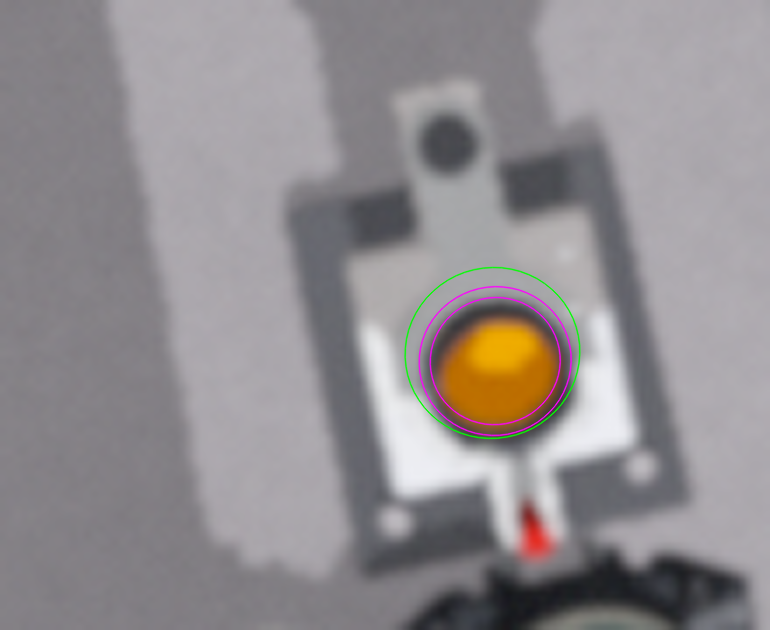

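```bash
python3 - <<'E'
from ov import *
p=np.load('cell.npy')
overlay({n:cv2.imread('pics/l5%s.png'%n) for n in ('scene','top')},p,0,0.4,'ov5',{'scene':(235,145,110,100,6),'top':(190,160,80,80,8)})
E
```

```text
(no output)
```

View pics/ov5_scene.png

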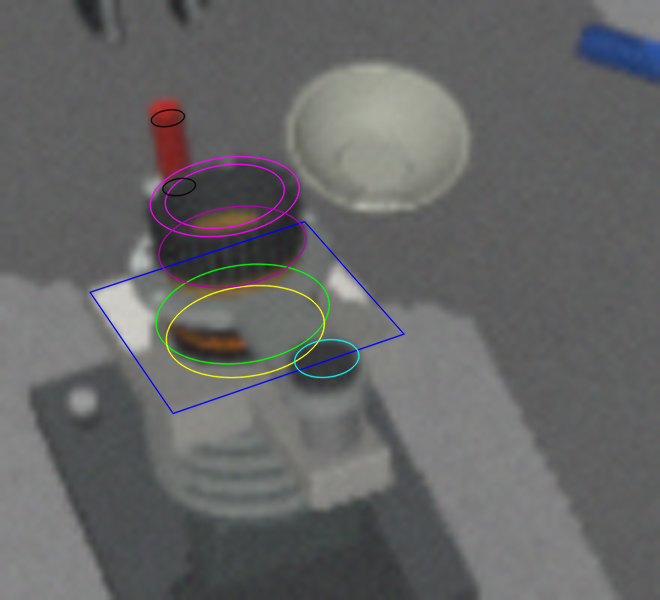

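View pics/ov5_top.png

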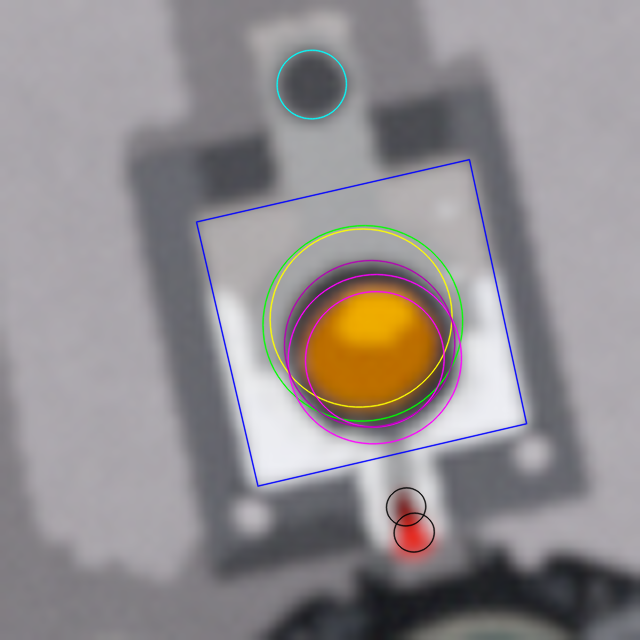

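```bash
python3 -m crank '[[[0,0,0,0,-0.3,-3.1,8],[0,0,0,0,-0.3,-3.1,8],[-8,0,0,0,0,0,8],[-8,0,0,0,0,0,8],[-8,0,0,0,0,0,8]]]'
python3 -m crank '[[[-8,0,0,0,0,0,8],[-8,0,0,0,0,0,8],[-8,0,0,0,0,0,8],[-8,0,0,0,0,0,8],[-7,0,0,0,0,0,8]]]'
python3 - <<'E'
from h import *
plan(cpt([0,-.001,.1]),cellTool(-30))
E
```

```text
t: 20.35
tool_pos: [0.4863, 0.0315, 0.2313]
ee_rot: [2.28, 0.474, -1.432]
wrist_force: [0.8, -0.3, 0.3]
width: 0.08
t: 20.85
tool_pos: [0.4861, 0.0313, 0.2312]
ee_rot: [1.727, 0.814, -1.05]
wrist_force: [-0.8, 0.5, -0.7]
width: 0.0797
t 20.85 pos [0.4861 0.0313 0.2312] q [-0.1883  0.022   2.0858  0.2481  0.6373 -0.0132] w 0.07973675027170676 F [-0.7964  0.4895 -0.7372]
turn deg [ 0.2931  0.2079 -0.0426] shift cm (cur tool) [ 2.5961 -0.02    0.0615] shift cm (target tool) [ 2.5958 -0.0177  0.071 ]
```

```bash
python3 -m crank '[[[0,0,0,1.5,0,0.06,8.3],[0,0,0,2,0,0,8.3],[0,0,0,1.1,0,0,8.3],[0,0,0,0,0,0,8.3],[0,0,0,0,0,0,8.3]]]'
python3 g.py; python3 look.py l6
```

```text
t: 21.35
tool_pos: [0.5044, 0.0341, 0.1896]
ee_rot: [1.731, 0.813, -1.054]
wrist_force: [0.3, -0.0, -0.4]
width: 0.0831
t 21.35 cell [-0.2691 -0.889  80.3865] g_tcp deg -0.5346400699207885 rad 95.27322114048229 jaw -30.016622620438973 q [-0.1706  0.1231  2.1104  0.2875  0.5136 -0.0429] Fcell [ 0.1084 -0.08   -0.5186] 0.08309027862554191
scene expected face centre [[274.1273 191.588 ]]
top [228 196   9  12  72] [232.0972 201.3194]
top expected face centre [[235.2632 201.1236]]
```

View pics/l6_scene.png

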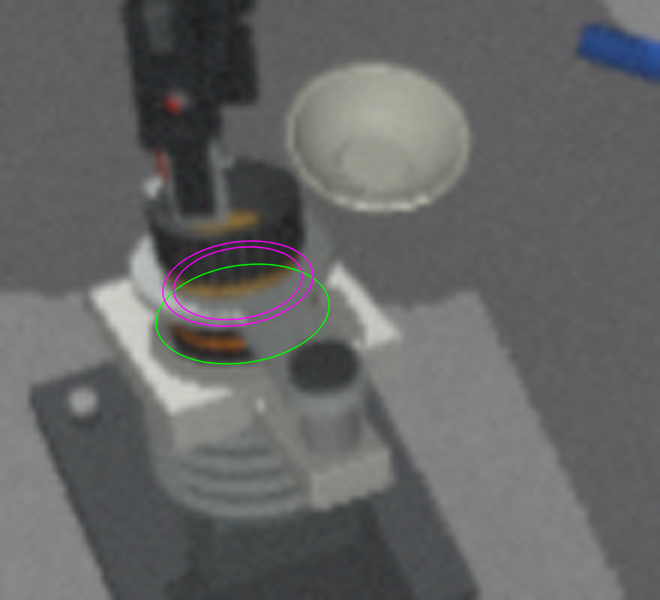

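```bash
python3 -m crank '[[[0,0,0,0.7,0,0,8.3],[0,0,0,0.6,0,0,8.3],[0,0,0,0.3,0,0,8.3],[0,0,0,0,0,0,8.3],[0,0,0,0,0,0,8.3]]]'
python3 g.py
python3 -m crank '[[[0,0,0,0.5,0,0,8.3],[0,0,0,0.4,0,0,8.3],[0,0,0,0.1,0,0,8.3],[0,0,0,0,0,0,8.3],[0,0,0,0,0,0,8.3]]]'
python3 g.py; python3 look.py l7
```

```text
t: 21.95
tool_pos: [0.5111, 0.0352, 0.1753]
ee_rot: [1.731, 0.813, -1.054]
wrist_force: [0.9, 0.4, 0.0]
width: 0.0832
t 21.95 cell [-0.1775 -0.9645 64.5531] g_tcp deg -0.5805743405896198 rad 95.18241477638264 jaw -30.00968396253138 q [-0.1644  0.1594  2.1165  0.3063  0.4711 -0.0597] Fcell [ 0.8369  0.2199 -0.3446] 0.08322135626619734
t: 22.45
tool_pos: [0.5153, 0.0359, 0.1663]
ee_rot: [1.731, 0.812, -1.053]
wrist_force: [0.2, -0.2, 0.2]
width: 0.0833
t 22.45 cell [-0.1405 -1.0113 54.6163] g_tcp deg -0.6089984835223923 rad 95.14586386418972 jaw -30.01192943908893 q [-0.1606  0.1825  2.1196  0.3197  0.4451 -0.0719] Fcell [ 0.1774 -0.255   0.1077] 0.08331930079117349
scene expected face centre [[274.1273 191.588 ]]
top [228 197   8   8  42] [231.6429 200.619 ]
top expected face centre [[235.2632 201.1236]]
```

View pics/l7_scene.png

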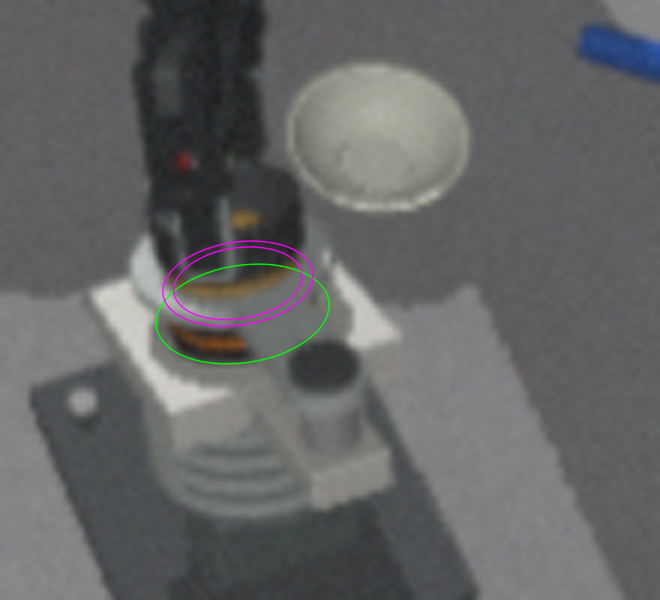

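No contact; the finger straddles the head (near finger at about (210,230) in the crop). Close on the ring.

```bash
python3 -m crank '[[[0,0,0,0,0,0,5],[0,0,0,0,0,0,5],[0,0,0,0,0,0,5],[0,0,0,0,0,0,5],[0,0,0,0,0,0,5]]]'
python3 g.py; python3 -c "
from h import *
o=arm.get_obs();print(R.from_rotvec(o['ee_rot']).inv().apply(o['moment']),R.from_rotvec(o['ee_rot']).inv().apply(o['wrist_force']))"
```

```text
t: 23.05
tool_pos: [0.5152, 0.0359, 0.1668]
ee_rot: [1.731, 0.812, -1.053]
wrist_force: [-4.2, -1.2, 6.9]
width: 0.0573
t 23.05 cell [-0.0278 -1.0332 55.1658] g_tcp deg -0.6229125085068801 rad 95.03342931762336 jaw -29.99813182893602 q [-0.1607  0.1812  2.1198  0.3195  0.4457 -0.0719] Fcell [-1.0256 -0.4645  8.044 ] 0.057301715177219076
[ 0.0354 -0.2433 -0.3988] [-8.0413 -0.6498  0.9425]
```

```bash
cat > m.py <<'E'
from h import *
o=arm.get_obs();Rc=R.from_rotvec(o['ee_rot'])
print('M',Rc.inv().apply(o['moment']),'F',Rc.inv().apply(o['wrist_force']))
E
python3 -m crank '[[[5,0,0,0.02,0,0,5],[7,0,0,0.03,0,0,5],[7,0,0,0.03,0,0,5],[7,0,0,0.03,0,0,5],[4,0,0,0.02,0,0,5]]]'
python3 g.py;python3 m.py
python3 -m crank '[[[5,0,0,0.02,0,0,5],[7,0,0,0.03,0,0,5],[7,0,0,0.03,0,0,5],[7,0,0,0.03,0,0,5],[4,0,0,0.02,0,0,5]]]'
python3 g.py;python3 m.py
```

```text
t: 23.55
tool_pos: [0.5162, 0.0357, 0.1658]
ee_rot: [2.164, 0.559, -1.35]
wrist_force: [-4.4, -2.3, 7.1]
width: 0.0573
t 23.55 cell [ 0.3979 -1.3422 53.8646] g_tcp deg -0.8128362250874124 rad 94.61160820136843 jaw -60.22869902742499 q [-0.1604  0.1843  2.1197  0.321   0.4417  0.4543] Fcell [-1.2702 -1.5442  8.3813] 0.05731813221859193
M [-0.0906 -0.4298  0.0149] F [-8.3747  0.737   1.8879]
t: 24.05
tool_pos: [0.5168, 0.0356, 0.1647]
ee_rot: [2.565, 0.215, -1.634]
wrist_force: [-4.9, -3.3, 7.6]
width: 0.0571
t 24.05 cell [ 0.5047 -1.5414 52.5672] g_tcp deg -0.9344975062869719 rad 94.50787035214248 jaw -90.22521846923092 q [-0.1601  0.1873  2.12    0.3227  0.4381  0.9761] Fcell [-1.7217 -2.4179  9.1748] 0.0570937737635199
M [-0.0738 -0.3841  0.3585] F [-9.1643  2.4636  1.7128]
```

```bash

python3 -m crank '[[[4,0,0,0.02,0,0,5],[4,0,0,0.02,0,0,5],[4,0,0,0.02,0,0,5],[2,0,0,0.01,0,0,5],[0,0,0,0,0,0,5]]]'
python3 g.py;python3 m.py
python3 -m crank '[[[4,0,0,0.02,0,0,5],[4,0,0,0.02,0,0,5],[2,0,0,0.01,0,0,5],[0,0,0,0,0,0,5],[0,0,0,0,0,0,5]]]'
python3 g.py;python3 m.py
```

```text
t: 24.55
tool_pos: [0.5171, 0.0357, 0.1641]
ee_rot: [-2.55, -0.017, 1.639]
wrist_force: [-4.5, -2.5, 8.0]
width: 0.057
t 24.55 cell [ 0.5137 -1.5439 51.9326] g_tcp deg -0.936140603493021 rad 94.49895313830436 jaw -104.0507392584137 q [-0.1598  0.1888  2.1202  0.3238  0.4364  1.2164] Fcell [-1.0233 -1.7163  9.2616] 0.0570018852242635
M [ 0.0715 -0.2985  0.4835] F [-9.2543  1.9515  0.5665]
t: 25.05
tool_pos: [0.5172, 0.0358, 0.1638]
ee_rot: [-2.42, 0.12, 1.566]
wrist_force: [-6.5, -3.8, 11.5]
width: 0.0572
t 25.05 cell [ 0.5048 -1.4594 51.5996] g_tcp deg -0.8848036887445436 rad 94.50647047619593 jaw -114.01716159282977 q [-0.1597  0.1896  2.1204  0.3248  0.4354  1.3894] Fcell [-1.5153 -2.5999 13.3958] 0.05722669134929399
M [ 0.1579 -0.2631  0.3604] F [-13.3852   3.0409   0.3021]
```

```bash

python3 -m crank '[[[2,0,0,0.01,0,0,5],[2,0,0,0.01,0,0,5],[0,0,0,0,0,0,5],[0,0,0,0,0,0,5],[0,0,0,0,0,0,5]]]'
python3 g.py;python3 m.py
python3 -m crank '[[[2,0,0,0.01,0,0,5],[2,0,0,0.01,0,0,5],[2,0,0,0.01,0,0,5],[0,0,0,0,0,0,5],[0,0,0,0,0,0,5]]]'
python3 g.py;python3 m.py
```

```text
t: 25.55
tool_pos: [0.5171, 0.0359, 0.1638]
ee_rot: [-2.366, 0.172, 1.535]
wrist_force: [-8.6, -3.3, 14.0]
width: 0.0571
t 25.55 cell [ 0.425  -1.3484 51.56  ] g_tcp deg -0.8168290957904472 rad 94.58459889804229 jaw -118.01224964436834 q [-0.1596  0.1896  2.1206  0.3252  0.4353  1.4589] Fcell [-2.3325 -1.783  16.5211] 0.057130812876846765
M [ 0.0891 -0.3321  0.2958] F [-16.5142   2.7262   1.1898]
t: 26.05
tool_pos: [0.5172, 0.0358, 0.1637]
ee_rot: [-2.286, 0.246, 1.489]
wrist_force: [-11.7, -4.9, 17.2]
width: 0.0572
t 26.05 cell [ 0.4171 -1.4088 51.5312] g_tcp deg -0.8533394334389022 rad 94.59343551903143 jaw -123.99085986856423 q [-0.1596  0.1896  2.1209  0.3252  0.4347  1.5632] Fcell [-3.9167 -2.8205 20.8088] 0.05719200461642078
M [ 0.062  -0.3841  0.4967] F [-20.7982   4.5962   1.6158]
```

```bash
python3 look.py l8; python3 - <<'E'
import cv2,numpy as np
a=[cv2.resize(cv2.imread('pics/%sscene.png'%n)[165:215,250:300],None,fx=7.8,fy=7.8,interpolation=cv2.INTER_CUBIC) for n in ('l5','l8')]
cv2.imwrite('pics/cmp8.png',np.hstack(a))
E
```

```text
scene expected face centre [[274.1273 191.588 ]]
top [230 196  13   6  63] [235.9365 198.6032]
top expected face centre [[235.2632 201.1236]]
```

View pics/cmp8.png

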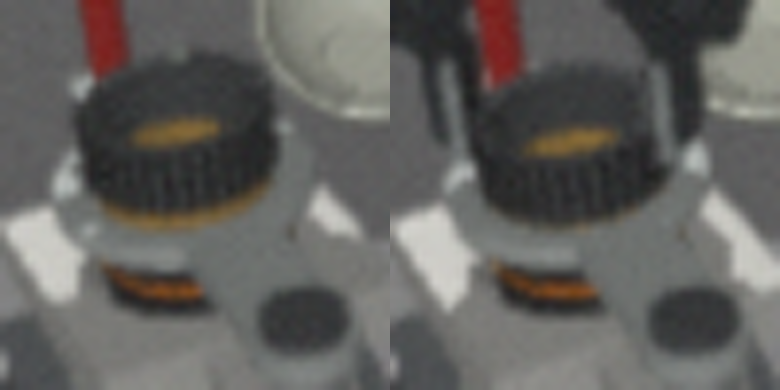

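View pics/l8_top.png

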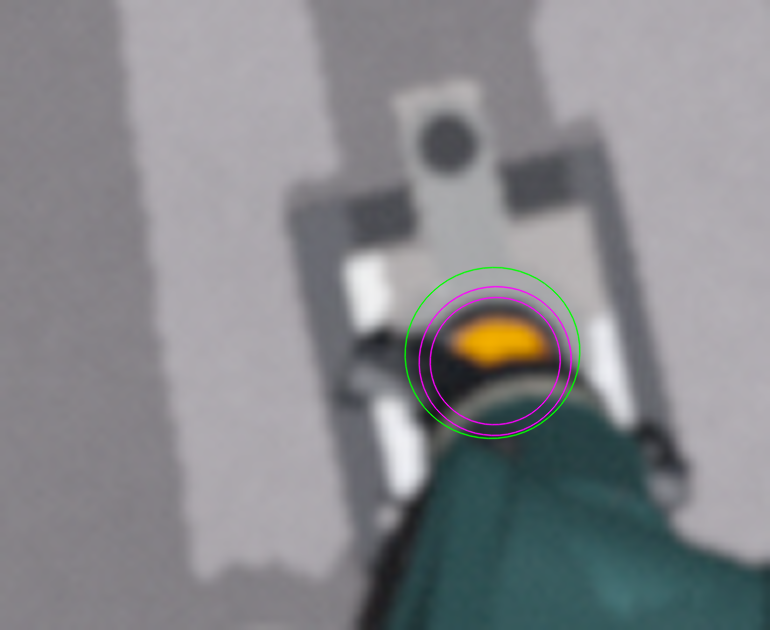

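```bash

python3 -m crank '[[[0,0,0,-0.05,0,0,5],[2,0,0,-0.03,0,0,5],[2,0,0,0,0,0,5],[0,0,0,0,0,0,5],[0,0,0,0,0,0,5]]]'
python3 g.py;python3 m.py
python3 -m crank '[[[2,0,0,0,0,0,5],[2,0,0,0,0,0,5],[2,0,0,0,0,0,5],[0,0,0,0,0,0,5],[0,0,0,0,0,0,5]]]'
python3 g.py;python3 m.py
```

```text
t: 26.65
tool_pos: [0.5171, 0.0358, 0.1638]
ee_rot: [-2.23, 0.294, 1.458]
wrist_force: [-4.5, -3.1, 5.5]
width: 0.0572
t 26.65 cell [ 0.3698 -1.4747 51.6502] g_tcp deg -0.8928252805538749 rad 94.64164761590155 jaw -128.02502204781408 q [-0.1598  0.1894  2.1204  0.3244  0.4359  1.6342] Fcell [-2.1388 -2.2412  7.1138] 0.05720718087995707
M [ 0.1087 -0.0208  0.2876] F [-7.1042  3.1067  0.2878]
t: 27.15
tool_pos: [0.517, 0.0357, 0.1638]
ee_rot: [-2.149, 0.361, 1.41]
wrist_force: [-4.9, -2.6, 5.2]
width: 0.0572
t 27.15 cell [ 0.3146 -1.4861 51.6348] g_tcp deg -0.8992157389276877 rad 94.69708722002487 jaw -133.90943227996792 q [-0.1596  0.1895  2.1204  0.3235  0.4359  1.7379] Fcell [-2.6409 -1.727   6.9398] 0.05720687157470684
M [-0.4769  0.0204  0.3264] F [-6.9312  3.0992  0.6867]
```

```bash

python3 -m crank '[[[1.5,0,0,0,0,0,5],[1.5,0,0,0,0,0,5],[0,0,0,0,0,0,5],[0,0,0,0,0,0,5],[0,0,0,0,0,0,5]]]'
python3 g.py;python3 m.py
```

```text
t: 27.65
tool_pos: [0.5169, 0.0362, 0.1638]
ee_rot: [-2.109, 0.391, 1.388]
wrist_force: [-2.9, -0.0, 5.7]
width: 0.0572
t 27.65 cell [ 0.2667 -1.0619 51.6522] g_tcp deg -0.6422458915646215 rad 94.739257657696 jaw -136.71358534539814 q [-0.1587  0.1894  2.1202  0.3227  0.4365  1.7884] Fcell [-0.2074  0.4604  6.3971] 0.057204361551404806
M [-1.5397 -0.2179 -0.3166] F [-6.3987 -0.1433  0.463 ]
```

```bash

python3 -m crank '[[[0,0,0,0,0,0,6.2],[0,0,0,0,0,0,7],[0,0,0,0,0,0,7.8],[0,0,0,0,0,0,8],[0,0,0,0,0,0,8]]]'
python3 -m crank '[[[0,0,0,-0.5,0,0,8],[0,0,0,-1.5,0,0,8],[0,0,0,-3,0,0,8],[0,0,0,-4,0,0,8],[0,0,0,-4,0,0,8]]]'
python3 g.py; python3 look.py l9; python3 - <<'E'
import cv2,numpy as np
a=[cv2.resize(cv2.imread('pics/%sscene.png'%n)[165:215,250:300],None,fx=7.8,fy=7.8,interpolation=cv2.INTER_CUBIC) for n in ('l5','l9')]
cv2.imwrite('pics/cmp9.png',np.hstack(a))
E
```

```text
t: 28.15
tool_pos: [0.5168, 0.0361, 0.1631]
ee_rot: [-2.104, 0.394, 1.386]
wrist_force: [0.4, 0.5, -0.4]
width: 0.0803
t: 28.65
tool_pos: [0.4615, 0.027, 0.282]
ee_rot: [-2.103, 0.395, 1.388]
wrist_force: [0.3, -0.4, 0.1]
width: 0.0798
t 28.65 cell [ -0.6464  -0.4887 182.5663] g_tcp deg -0.292738750072697 rad 95.6476053163505 jaw -137.0244232389776 q [-0.2171 -0.094   2.0437  0.2211  0.7988  1.8781] Fcell [ 0.2556 -0.4923  0.0362] 0.07975108648484901
scene expected face centre [[274.1273 191.588 ]]
top [229 197  14  14 158] [235.6709 203.0759]
top expected face centre [[235.2632 201.1236]]
```

View pics/cmp9.png

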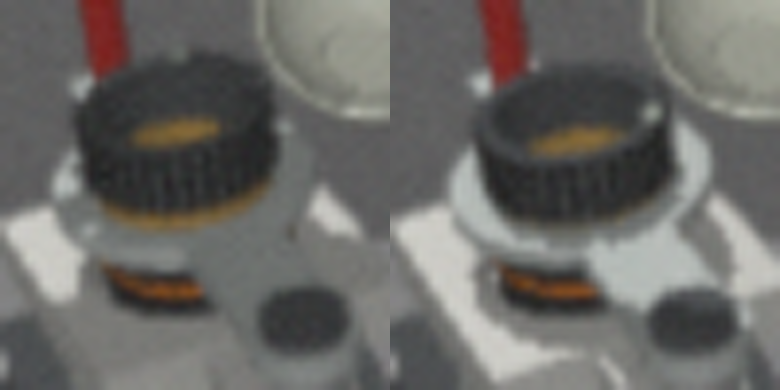

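View pics/l9_top.png

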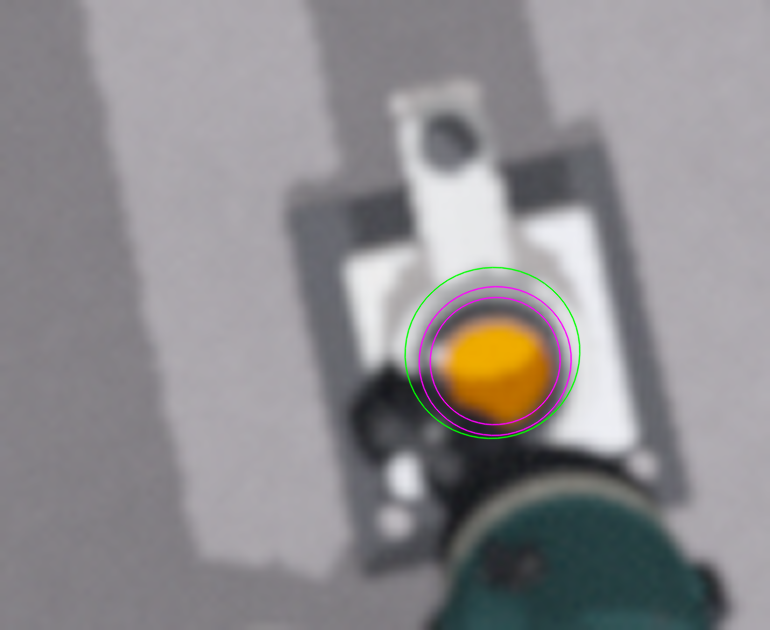

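```bash
python3 - <<'E'
from h import *
for f in ('l5scene','l9scene','l5top','l9top','scene0'):
    im=cv2.imread('pics/%s.png'%f);hsv=cv2.cvtColor(im,cv2.COLOR_BGR2HSV)
    for c,(lo,hi) in {'red':((0,130,70),(5,255,255)),'green':((50,120,60),(80,255,255)),'blue':((108,120,80),(125,255,255))}.items():
        n,l,s,ce=cv2.connectedComponentsWithStats(cv2.inRange(hsv,lo,hi))
        print(f,c,[ce[i].round(1).tolist() for i in range(1,n) if 20<s[i,4]<700])
for t in ('beaker_mid','washbottle_mid','jar_mid','dish_mid','spatula_grip'):
    print(t,[(r['score'],[int(x) for x in r['rect']]) for r in viewer.search_frame('scene',t)][:1])
E
```

```text
l5scene red [[262.6, 167.2], [432.8, 215.9]]
l5scene green [[168.2, 258.3]]
l5scene blue [[346.4, 155.5], [162.7, 226.0], [68.2, 379.1]]
l9scene red [[263.9, 167.3], [432.9, 215.9]]
l9scene green [[168.2, 258.3]]
l9scene blue [[346.3, 155.5], [162.6, 226.0], [68.2, 379.1]]
l5top red [[223.5, 115.1], [113.2, 155.8]]
l5top green [[325.3, 180.0]]
l5top blue [[422.1, 82.3], [384.4, 83.5], [330.0, 209.8], [151.6, 267.9]]
l9top red [[222.5, 115.2], [113.2, 155.8]]
l9top green [[325.2, 180.0]]
l9top blue [[422.1, 82.1], [384.4, 83.5], [95.3, 96.8], [330.0, 209.7], [151.9, 268.0]]
scene0 red [[336.2, 169.9], [432.8, 215.9]]
scene0 green [[168.2, 258.2]]
scene0 blue [[346.2, 155.4], [162.7, 226.0], [67.9, 379.3]]
beaker_mid [(0.88, [207, 269, 238, 306])]
washbottle_mid [(0.58, [400, 209, 437, 255])]
jar_mid []
dish_mid [(0.86, [282, 156, 314, 178])]
spatula_grip [(0.81, [329, 149, 394, 182])]
```

```bash

python3 - <<'E'
from h import *
plan(cpt([0,-.001,.055]),cellTool(-115))
E
python3 -m crank '[[[7,0,0,0,0,0,8.2],[-8,0,0,3,0,0,8.2],[-8,0,0,3,0,0,8.2],[-8,0,0,3,0,0,8.2],[-5,0,0,1,0,0,8.2]]]'
python3 - <<'E'
from h import *
plan(cpt([0,-.0012,.055]),cellTool(-115))
E
```

```text
t 29.0 pos [0.4622 0.0272 0.2798] q [-0.2163 -0.0895  2.0458  0.2225  0.7933  1.877 ] w 0.07975386740294102 F [-0.5493 -0.7897  0.931 ]
turn deg [-22.0362   0.0935  -0.2383] shift cm (cur tool) [12.521  -0.0828 -0.1237] shift cm (target tool) [12.5214  0.0166 -0.1159]
t: 29.5
tool_pos: [0.503, 0.0345, 0.1861]
ee_rot: [-2.403, 0.129, 1.571]
wrist_force: [-0.5, -0.3, 0.3]
width: 0.0819
t 29.5 pos [0.503  0.0345 0.1861] q [-0.17    0.1288  2.1129  0.288   0.5114  1.4351] w 0.08191316445702625 F [-0.5429 -0.3115  0.3349]
turn deg [ 0.238   0.3909 -0.254 ] shift cm (cur tool) [ 2.2719 -0.0461 -0.3233] shift cm (target tool) [ 2.2743 -0.0373 -0.3077]
```

```bash

python3 -m crank '[[[0,0,0,0.7,0,-0.2,8.2],[0,0,0,0.8,0,0,8.2],[0,0,0,0.6,0,0,8.2],[0,0,0,0,0,0,8.2],[0,0,0,0,0,0,8.2]]]'
python3 g.py;python3 m.py
python3 -m crank '[[[0,0,0,0,0,0,5],[0,0,0,0,0,0,5],[0,0,0,0,0,0,5],[0,0,0,0,0,0,5],[0,0,0,0,0,0,5]]]'
python3 g.py;python3 m.py
```

```text
t: 30.0
tool_pos: [0.5148, 0.0349, 0.1723]
ee_rot: [-2.405, 0.133, 1.56]
wrist_force: [-0.1, -0.4, -0.3]
width: 0.0817
t 30.0 cell [ 1.8459 -1.8928 60.3449] g_tcp deg -1.1640545070378188 rad 93.17335118161304 jaw -115.04140437313863 q [-0.1634  0.1701  2.1136  0.3105  0.4629  1.4203] Fcell [-0.2892 -0.3789 -0.2053] 0.08170538781782855
M [-0.0044 -0.1938  0.1223] F [0.2069 0.465  0.1017]
t: 30.5
tool_pos: [0.5147, 0.0354, 0.1738]
ee_rot: [-2.406, 0.132, 1.558]
wrist_force: [-10.2, 0.9, 16.5]
width: 0.0567
t 30.5 cell [ 2.41   -1.4676 61.6635] g_tcp deg -0.9080650643808112 rad 92.60158634644299 jaw -115.02580822009666 q [-0.1632  0.1669  2.1136  0.3112  0.4645  1.4201] Fcell [-1.9698  2.6043 19.1107] 0.056689974718247195
M [ 0.1344 -0.6247 -0.5091] F [-19.1196  -1.4796   2.8513]
```

```bash

python3 -m crank '[[[2,0,0,0,0,0,5],[2,0,0,0,0,0,5],[0,0,0,0,0,0,5],[0,0,0,0,0,0,5],[0,0,0,0,0,0,5]]]'
python3 g.py;python3 m.py
python3 -m crank '[[[2,0,0,0,0,0,5],[2,0,0,0,0,0,5],[0,0,0,0,0,0,5],[0,0,0,0,0,0,5],[0,0,0,0,0,0,5]]]'
python3 g.py;python3 m.py
```

```text
t: 31.0
tool_pos: [0.5147, 0.0353, 0.1737]
ee_rot: [-2.357, 0.18, 1.53]
wrist_force: [-9.9, 1.0, 16.1]
width: 0.0566
t 31.0 cell [ 2.3439 -1.5301 61.661 ] g_tcp deg -0.9460666161964374 rad 92.66876770281894 jaw -118.72136010633696 q [-0.1627  0.1669  2.1134  0.3089  0.4645  1.4871] Fcell [-1.8844  2.7408 18.6496] 0.0566175723024614
M [-1.5883 -0.738  -0.5407] F [-18.6598  -1.4398   2.9341]
t: 31.5
tool_pos: [0.517, 0.0343, 0.1745]
ee_rot: [-2.304, 0.233, 1.493]
wrist_force: [-1.6, 0.5, 10.0]
width: 0.056
t 31.5 cell [ 4.6475 -2.8782 61.472 ] g_tcp deg -1.8245563356723338 rad 90.39829098536748 jaw -122.8809943693567 q [-0.1634  0.1679  2.1113  0.3096  0.4614  1.5586] Fcell [2.9075 0.7641 9.6976] 0.056035548768819915
M [-0.5553  0.2502  0.5877] F [-9.69   -2.1945 -2.0901]
```

```bash

python3 -m crank '[[[0,0,0,0,0,0,6.2],[0,0,0,0,0,0,7],[0,0,0,0,0,0,7.8],[0,0,0,0,0,0,8],[0,0,0,0,0,0,8]]]'
python3 -m crank '[[[0,0,0,-0.5,0,0,8],[0,0,0,-1.5,0,0,8],[0,0,0,-3,0,0,8],[0,0,0,-4,0,0,8],[0,0,0,-4,0,0,8]]]'
python3 look.py l10; python3 - <<'E'
from h import *
im=cv2.imread('pics/l10scene.png');hsv=cv2.cvtColor(im,cv2.COLOR_BGR2HSV)
n,l,s,ce=cv2.connectedComponentsWithStats(cv2.inRange(hsv,(0,130,70),(5,255,255)));print([ce[i] for i in range(1,n) if s[i,4]>20])
E
```

```text
t: 32.0
tool_pos: [0.5145, 0.035, 0.1719]
ee_rot: [-2.297, 0.234, 1.499]
wrist_force: [0.9, 0.2, -0.3]
width: 0.0798
t: 32.5
tool_pos: [0.4595, 0.0259, 0.2909]
ee_rot: [-2.297, 0.234, 1.501]
wrist_force: [1.0, -0.7, 0.3]
width: 0.0797
scene expected face centre [[274.1273 191.588 ]]
top [227 197  16  15 181] [234.8674 203.5967]
top expected face centre [[235.2632 201.1236]]
[array([264.5254, 167.1525]), array([432.8626, 215.916 ])]
```

View pics/l10_scene.png

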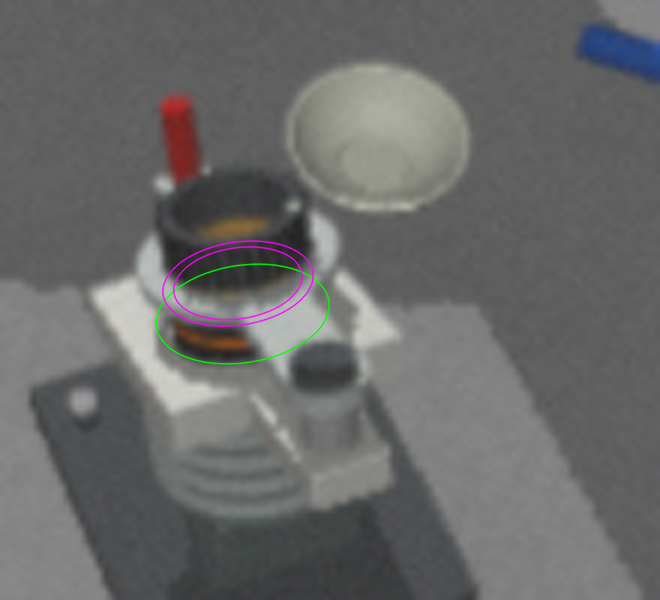

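```bash
python3 - <<'E'
from h import *
import pickle;CAM.update(pickle.load(open('cam.pkl','rb')))
for g in (0,.03,.06): print(g,proj('scene',cpt([.095-.157*np.cos(g),.157*np.sin(g),.055]))[0])
C=cellR(CELL[3])
plan(cpt([-.062,.024,.12]),cellTool(-90))
E
```

```text
0 [263.4277 169.9867]
0.03 [265.1501 169.4535]
0.06 [266.8878 168.9454]
t 32.6 pos [0.4619 0.0253 0.2954] q [-0.2225 -0.1142  2.028   0.2188  0.825   1.6348] w 0.07980662426375683 F [-0.1391 -0.8458 -0.1662]
turn deg [-32.9493  -0.4799  -0.2591] shift cm (cur tool) [7.3987 1.4282 7.1232] shift cm (target tool) [ 7.461  -2.6267  6.7048]
```

```bash

python3 -m crank '[[[-8,0,0,0,0,0,4],[-8,0,0,0,0,0,4],[-8,0,0,0,0,0,4],[-8,0,0,0,0,0,4],[0,0,0,0,0,0,4]]]'
python3 -m crank '[[[0,0,0,2,-0.4,2.2,4],[0,0,0,2.5,-0.2,2.5,4],[0,0,0,2.5,0,2,4],[0,0,0,0,0,0,4],[0,0,0,0,0,0,4]]]'
python3 - <<'E'
from h import *
plan(cpt([-.062,.004,.1]),cellTool(-91))
d=snap('scene','s11.png');cv2.imwrite('pics/s11c.png',cv2.resize(d['pixels'][125:215,225:315],None,fx=6.5,fy=6.5,interpolation=cv2.INTER_CUBIC))
E
```

```text
t: 33.1
tool_pos: [0.4604, 0.0259, 0.2894]
ee_rot: [2.573, 0.207, -1.644]
wrist_force: [-0.4, -0.0, -0.7]
width: 0.0399
t: 33.6
tool_pos: [0.429, 0.0273, 0.1984]
ee_rot: [2.576, 0.204, -1.646]
wrist_force: [0.1, 0.7, 0.8]
width: 0.0398
t 33.6 pos [0.429  0.0273 0.1984] q [-0.2423 -0.0127  2.2308  0.3283  0.5457  0.9268] w 0.039845481274193545 F [0.0889 0.7203 0.8136]
turn deg [-0.1828  0.1406 -0.1666] shift cm (cur tool) [ 2.0225  0.1319 -0.3013] shift cm (target tool) [ 2.0228  0.1388 -0.2959]
```

View pics/s11c.png

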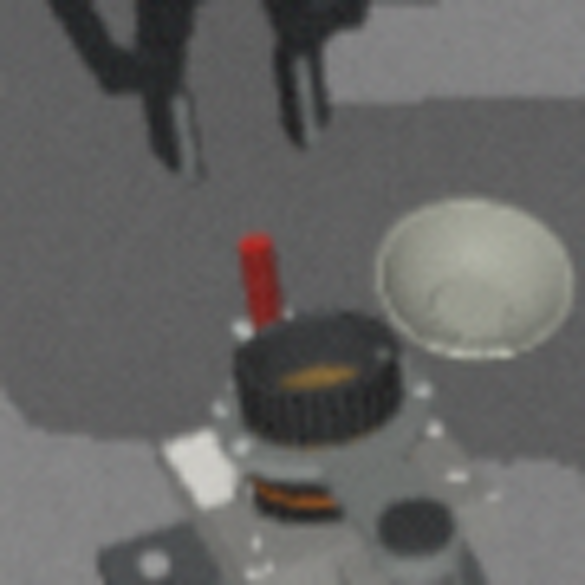

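```bash

python3 -m crank '[[[0,0,0,2,0,-0.2,4],[0,0,0,2,0,0,4],[0,0,0,1.6,0,0,4],[0,0,0,0,0,0,2.6],[0,0,0,0,0,0,2.6]]]'
python3 g.py
python3 -m crank '[[[0,0,0,0,0.3,0,2.6],[0,0,0,0,0.3,0,2.6],[0,0,0,0,0.2,0,2.6],[0,0,0,0,0,0,2.6],[0,0,0,0,0,0,2.6]]]'
python3 g.py
```

```text
t: 34.15
tool_pos: [0.4554, 0.0315, 0.1496]
ee_rot: [2.576, 0.206, -1.641]
wrist_force: [0.3, 0.2, 0.4]
width: 0.0259
t 34.15 cell [-61.3696   4.9696  64.798 ] g_tcp deg 1.8203227531089072 rad 156.4486001309673 jaw -91.01653178609774 q [-0.2078  0.1384  2.2561  0.4414  0.3698  0.8248] Fcell [0.4468 0.1265 0.2577] 0.02592863622586886
t: 34.65
tool_pos: [0.4554, 0.0235, 0.1487]
ee_rot: [2.575, 0.205, -1.643]
wrist_force: [0.3, 1.6, 2.0]
width: 0.0261
t 34.65 cell [-62.9819  -2.8761  64.5455] g_tcp deg -1.0429864566879734 rad 158.00810077480466 jaw -91.03164167778408 q [-0.2335  0.1407  2.2563  0.463   0.376   0.7812] Fcell [1.3435 1.4762 1.5442] 0.02614234723827507
```

```bash

python3 -m crank '[[[0,0,0,0,0.2,0,2.6],[0,0,0,0,0.2,0,2.6],[0,0,0,0,0.1,0,2.6],[0,0,0,0,0,0,2.6],[0,0,0,0,0,0,2.6]]]'
python3 g.py
```

```text
t: 35.15
tool_pos: [0.4557, 0.0201, 0.1485]
ee_rot: [2.575, 0.209, -1.645]
wrist_force: [1.6, 11.9, 5.6]
width: 0.0261
t 35.15 cell [-63.3484  -6.3005  64.4655] g_tcp deg -2.278516644967978 rad 158.47367636489588 jaw -91.05269288074324 q [-0.2473  0.142   2.2547  0.4769  0.3835  0.7562] Fcell [ 5.6967 11.4722  3.5525] 0.026105359616326776
```

```bash

python3 -m crank '[[[0,0,0,0,0.1,0,2.6],[0,0,0,0,0.1,0,2.6],[0,0,0,0,0,0,2.6],[0,0,0,0,0,0,2.6],[0,0,0,0,0,0,2.6]]]'
python3 g.py
python3 -m crank '[[[0,0,0,0,-0.3,0,2.6],[0,0,0,0,-0.5,0,2.6],[0,0,0,-1.5,0,0,2.6],[0,0,0,-3,0,0,2.6],[0,0,0,-4,0,0,2.6]]]'
python3 look.py l12; python3 - <<'E'
from h import *
im=cv2.imread('pics/l12scene.png');hsv=cv2.cvtColor(im,cv2.COLOR_BGR2HSV)
n,l,s,ce=cv2.connectedComponentsWithStats(cv2.inRange(hsv,(0,130,70),(5,255,255)));print([ce[i] for i in range(1,n) if s[i,4]>20])
E
```

```text
t: 35.65
tool_pos: [0.4559, 0.0186, 0.1485]
ee_rot: [2.576, 0.21, -1.646]
wrist_force: [1.8, 15.3, 6.1]
width: 0.0263
t 35.65 cell [-63.4323  -7.8291  64.484 ] g_tcp deg -2.8290221051043494 rad 158.62562842542468 jaw -91.05763546217936 q [-0.253   0.1425  2.254   0.482   0.3863  0.7465] Fcell [ 6.5472 14.7313  3.6747] 0.026250732104528933
t: 36.15
tool_pos: [0.4183, 0.0186, 0.2247]
ee_rot: [2.571, 0.206, -1.649]
wrist_force: [0.9, -0.0, 0.9]
width: 0.0257
scene expected face centre [[274.1273 191.588 ]]
top [228 196  17  15 195] [235.8718 203.    ]
top expected face centre [[235.2632 201.1236]]
[array([262.7818, 167.9636]), array([432.7537, 215.9776])]
```

View pics/l12_scene.png

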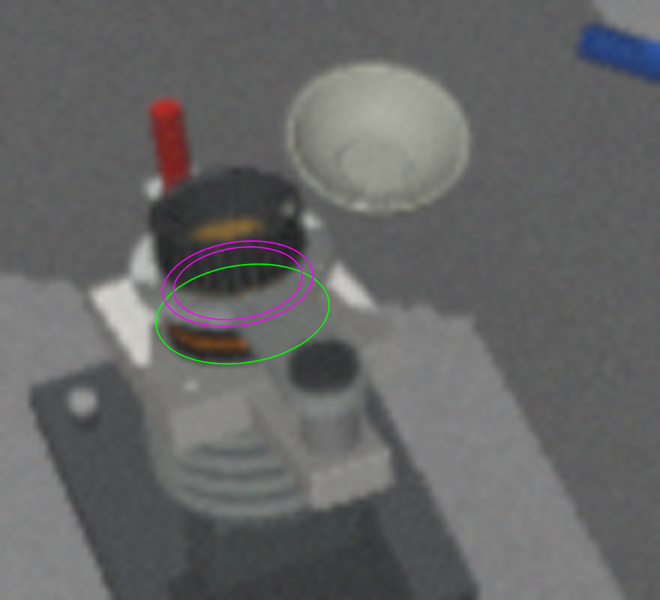

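```bash

python3 -m crank '[[[0,0,0,-2,0,0,2.6],[0,0,0,0,0,0,2.6],[0,0,0,0,0,0,2.6],[0,0,0,0,0,0,2.6],[0,0,0,0,0,0,2.6]]]'
python3 -c "
from cell import arm
print(arm.close_job())"
```

```text
t: 36.75
tool_pos: [0.4111, 0.0175, 0.2425]
ee_rot: [2.573, 0.207, -1.646]
wrist_force: [0.1, -0.2, -0.3]
width: 0.0261
the job is handed in; nothing more can be done
None
```

The amber filter is in the lamp-head pocket, the gate is closed on its stop, and the ring is screwed down to firm resistance. I handed the job in at 36.8 s of the 72 s allowed; no verdict is reported.

**Filter:** I took the large amber filter from the rack and lowered it until I felt the floor at about 8 N, then released it. Afterwards the cameras put its face at a height of 23.8 mm, against 24 mm expected when home. They also showed it about 2 mm off the axis up the slope, which is about as exact as the cameras are.

**Gate:** I swung it to its stop, where the push reached about 16 N. Tightening the ring had pulled it back open by about 0.03 rad. I pushed it onto the stop again, and the peg is back at the picture position it had there.

**Ring:** It turned about 107° until the resisting torque rose to 1.5 N m. When I gripped it again it resisted at once (1.6 N m), and then the fingers slipped round it. From this I take it to be at its hard stop.

**Not confirmed:**
- I could not read the ring angle or the pressing force directly.
- From about 80° of turn the gripper stopped sinking with the ring. I could not tell whether the sleeve had met the glass or the fingers had met something.
- A thin sliver of brass was still visible under the head after I tightened it.

**Rest of the bench:** The green and blue filters had not moved when I checked after the first tightening. Beaker, wash bottle, dish and spatula matched their starting places to within a few pixels. The detector did not find the jar in that last check, but the arm never went near it. The gripper is clear of everything, with no force on the wrist.

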